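# Make up two immersion-test kits

## Robot

A 6-joint arm with a two-finger parallel gripper is mounted at the origin on the work surface. World frame = base frame: x ahead of the robot, y to its left, z up, the work surface at z = 0. Lengths are in m, angles in degrees, forces in N, time in s.
With the tool pointing down it reaches from about 0.4 to 0.825 m from the base axis. Payload 7 kg.
Tool frame: the origin (TCP) lies midway between the tips of the shut fingers; the grasp point (between the pads) lies r.grasp_offset behind it (r.grasp_offset is the distance from the TCP to the grasp point, in m); z points along the fingers, y is the direction in which the jaws open and shut (so a half turn about z gives the same grasp; the last joint's range is limited). The gripper opens to 88 mm and grips with 3 to 60 N. Pads are 19 mm wide; open, the fingers measure 130 mm over their backs; the gripper's body (78 mm by 193 mm) begins 47 mm behind the grasp point.
Start: joints at [89.101, 20.546, 0.682, 0, -70.136, -16.507], TCP at [0.202, 0.644, 0.201] pointing down, gripper open.
Joint ranges: [-176.03, 176.03], [-82.01, 121.73], [-58.28, 71.71], [-173.87, 95.51], [-174.79, -0.11], [-173.66, 173.66]. Speed limits (degrees/s): [136.94, 136.94, 172.46, 180, 180, 180].

## Interface

Orientations are given as [roll, pitch, yaw] about the fixed x, y, z axes, in that order (R = Rz(yaw) Ry(pitch) Rx(roll)).
In Python, from plant import status, imaging, r gives the robot as it stands.
- The arm moves only by the tool apply_moves, never from a script. Its argument "moves" is a list of rows, each a list of 6 numbers: the shift along the tool's x, y, z in units of 200 mm (1.0 is 200 mm), then the turn, a rotation vector about the tool's x, y, z in units of 90 degrees (1.0 is 90 degrees). In form: [[tx, ty, tz, rx, ry, rz], ...]. A call has 1 to 12 rows; each row is the pose to reach, as a shift and turn from the pose measured when the call began, along the tool's axes at that moment; what a row does not reach only later rows make up. A row lasts 1/8 s, in which the tool goes at most 62.5 mm and 10.7 degrees, less where a joint would pass 70% of its speed; a pose out of reach is approached as far as the arm can. A call with a number of a shift or a turn outside -1 to 1 is refused whole. A call with a gripper value outside its range is refused whole. "hand" is the closure, from -1 (fully open) to 1 (shut), set as the call begins (left out, the last holds). The fingers move at their own pace and stop on an object; "grip_force" is the grip in N (left out, the last holds). Time passes only in rows, so rows that repeat a pose let the fingers close. It gives the time, the measured TCP pose, the force and the opening at its end, in the units of the state.
- status.get_state(): the state, without advancing time (a new reading comes with each control period).
- imaging.capture(name): name is "scene" or "side" or "wrist"; returns (picture, depth): 400x640x3 uint8, blue, green, red; 400x640 float32, m along the optical axis (not along the pixel's ray), 0 where there is no reading.
- imaging.camera_info(name): a dict with "fx", "fy", "cx", "cy" (pixels), "k1" (the pictures are not rectified: a ray, as slopes to the right and down, at radius r is drawn at 1 + k1 r^2 times it, then the intrinsics apply), "T" (4x4, takes a point from camera to world coordinates). Camera axes: x right, y up, looking along -z (the intrinsics and any distortion apply to the point x, -y, -z); pixel columns grow to the right and rows downward; lengths in m; the calibration is good to about 2 mm. A picture is of the moment at which its call begins: read the wrist's pose just before it. camera_info takes no time and is no camera call; for the wrist camera it gives the pose at the moment of the call.
- r.close_job(): hands the job in, once; it reports no verdict.
The state is a dict: "time_s": time; "joints": joint angles; "qd": joint speeds; "joint_torque": joint torques, N m; "tcp_pos": TCP position; "eef_rot": TCP orientation; "contact_force": force on the tool from outside, world axes, zero at the start; "moment": the same for the moment, N m; "gripper_width": finger opening in m.
Only numpy, scipy, OpenCV 4.12 (cv2) and the standard library are available. Lean on these libraries where they do the work, as an engineer would, in place of code of your own. Each camera call takes 0.05 s, during which the arm holds its last target.

## Task

Make up two corrosion-test kits from the metal specimens on the pink paper: the aluminium angle, the hexagon bolt and the nut that fits it (the smaller one) go into the oblong tub; the square tube and the thick round bar go into the square tub. Set each piece on the tub floor the same way up as it stands now, the angle parallel to the long walls and the tube parallel to a wall, with a good centimetre of clear space between the pieces and between each piece and the walls. Leave the large nut and the slim bar where they are.

Things in the scene. Friction and masses are not known exactly. Their poses are not given: they have to be found in the camera images.
- angle_mid (a point): Aluminium angle section (L-profile) 80 mm long, legs 50 x 50 mm, 8 mm thick, lying on one leg with the other leg upright. Point: centre of its 80 x 50 x 50 mm envelope, 25 mm above its underside. x along its length; the upright leg stands along the +y edge, its mid-plane at y = +21 mm, from 8 to 50 mm above the underside; z up.
- tube_mid (a point): Dark mild-steel square tube 80 mm long, 40 x 40 mm, 4 mm wall, lying down. Point: its centre, 20 mm above its underside. x along its length (the bore), y across, z up.
- bolt_mid (a point): Steel hexagon bolt, standing on its head: head 36 mm across flats (41.5 mm over corners) and 15 mm high, threaded shank 24 mm diameter rising from it, 55 mm high overall. Point: on its axis, half-way up (27.5 mm above its underside); z up along the shank.
- nut_mid (a point): The smaller steel hexagon nut, lying flat: 36 mm across flats (same as the bolt head), 41.5 mm over corners, 19 mm high, 22 mm bore. It fits the bolt. Point: its centre, 9.5 mm above its underside; two of its flats face +y and -y, z up along the bore.
- bar_mid (a point): The thick steel round bar, standing on end: 32 mm diameter, 50 mm high. Point: its centre, 25 mm above its underside; z up.
- large_nut_mid (a point): The larger steel hexagon nut, not wanted: 55 mm across flats, 63.5 mm over corners, 29 mm high. Lies flat among the specimens. Point: its centre, 14.5 mm above its underside.
- slim_bar_mid (a point): The slim steel round bar, not wanted: 20 mm diameter, 40 mm high, standing among the specimens. Point: its centre, 20 mm above its underside.
- oblong_tub: The oblong milky-white plastic tub, 212 x 150 mm inside (220 x 158 mm outside), inner floor 4 mm above the bench, walls 4 mm thick, rim 45 mm above the bench, open on top, standing firmly on the bench at the left or the right of the specimens. Origin: centre of its underside, on the bench; z up; x along its long walls.
- square_tub: The square milky-white plastic tub, 150 x 150 mm inside (158 x 158 mm outside), inner floor 4 mm above the bench, walls 4 mm thick, rim 45 mm above the bench, open on top, standing firmly on the bench at the left or the right of the specimens. Origin: centre of its underside, on the bench; z up; x and y along its walls.
Mind the look-alikes: they are no part of the job. What is shaped like the square_tub but red is not meant.

How it is judged:
By the outcome, as a careful person would: the job done as asked, in the order asked, and still so for the second after the job is handed in, with the robot touching nothing.
It also fails if it takes over 112 s, if anything falls off the work surface, if the arm or the gripper's body presses on something with over 40 N, if the wrist force passes 120 N, or if a joint passes its speed limit or range.

## Working session

There is one attempt and no reset: what is moved stays moved. The work goes in short steps, Python scripts to look and compute and a tool call to move; the robot and the scene stay as the last step left them, time stands still between calls to the robot, and variables do not carry over. Pictures are saved under pics/ and viewed, and the job is handed in when it is done.

Besides the shell and the picture viewer there is one more tool, called after "Call:" as name(argument=value, ...) on one line, values as JSON. apply_moves: Moves the arm, as the interface text tells. Its arguments: {"type":"object","properties":{"moves":{"type":"array","items":{"type":"array","items":{"type":"number"}}},"hand":{"type":"number"},"grip_force":{"type":"number"}},"required":["moves"]}

```bash
ls; mkdir -p pics; python3 - <<'E'
from plant import status, imaging, r
import cv2
print(status.get_state()); print(r.grasp_offset)
for n in ["scene","side","wrist"]:
    ci=imaging.camera_info(n); print(n,ci)
    p,d=imaging.capture(n); cv2.imwrite(f"pics/{n}0.png",p)
    import numpy as np; np.savez(f"pics/{n}0.npz",p=p,d=d,T=ci["T"])
E
```

```text
pics
{'time_s': 0.0, 'joints': array([ 8.91002909e+01,  2.05906196e+01,  6.32095096e-01, -2.34827210e-02,
       -7.01362001e+01, -1.65056371e+01]), 'qd': array([0.04617655, 0.00387768, 0.03253676, 0.07698784, 0.00922792,
       0.00961692]), 'joint_torque': array([-4.48739020e-04, -5.82718492e+01,  2.93047822e+01,  6.99728340e+00,
        6.86799089e-03, -1.69589175e-04]), 'tcp_pos': array([0.20177439, 0.64354862, 0.19990861]), 'eef_rot': array([ 1.79902906e+02, -5.74979735e-03, -1.74133387e+01]), 'contact_force': array([-0.46255223,  0.53715083,  0.36223145]), 'moment': array([-0.02371025,  0.02207502,  0.02575567]), 'gripper_width': 0.08733428420486927}
0.0188
scene {'fx': 440.21398315554944, 'fy': 440.21398315554944, 'cx': 325.2954036607028, 'cy': 202.4300121882726, 'k1': -0.06967887230536775, 'T': array([[-0.26323632, -0.56913242,  0.77897043,  1.36058213],
       [ 0.96463806, -0.14404769,  0.22073439,  0.13800745],
       [-0.01341821,  0.80952983,  0.58692538,  0.76345448],
       [ 0.        ,  0.        ,  0.        ,  1.        ]])}
side {'fx': 481.23689646158374, 'fy': 481.23689646158374, 'cx': 317.876819365343, 'cy': 197.05612609158052, 'k1': -0.10570103005849926, 'T': array([[ 0.99865803,  0.04375349, -0.02770853,  0.42944469],
       [-0.04941263,  0.64476648, -0.76278082, -1.01313186],
       [-0.01550879,  0.76312635,  0.6460632 ,  0.82763918],
       [ 0.        ,  0.        ,  0.        ,  1.        ]])}
wrist {'fx': 294.6096783018479, 'fy': 294.6096783018479, 'cx': 324.0644699257174, 'cy': 196.86711986615387, 'k1': -0.05384027588737094, 'T': array([[-0.29987722,  0.91097898,  0.28318007,  0.27925726],
       [-0.95397702, -0.28674232, -0.08778778,  0.61987769],
       [ 0.00122689, -0.29647283,  0.9550405 ,  0.38352793],
       [ 0.        ,  0.        ,  0.        ,  1.        ]])}
```

View pics/scene0.png

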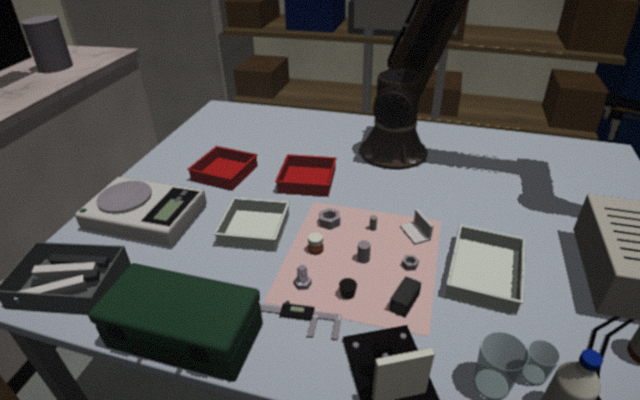

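View pics/side0.png

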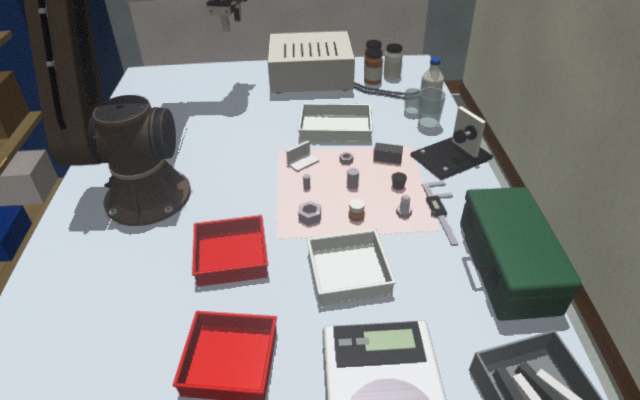

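View pics/wrist0.png

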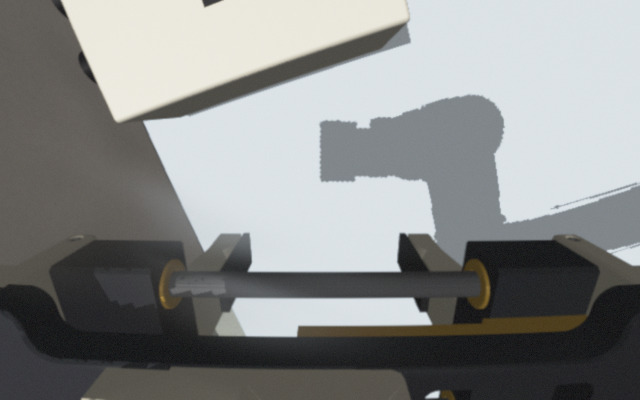

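```bash
cat > h.py <<'E'
import numpy as np, cv2
from plant import status, imaging, r
def rays(ci,uv):
    uv=np.asarray(uv,float).reshape(-1,1,2)
    K=np.array([[ci['fx'],0,ci['cx']],[0,ci['fy'],ci['cy']],[0,0,1]])
    s=cv2.undistortPointsIter(uv,K,np.array([ci['k1'],0,0,0.]),None,None,(3,50,1e-10)).reshape(-1,2)
    return np.c_[s[:,0],-s[:,1],-np.ones(len(s))]
def onplane(ci,uv,z):
    d=rays(ci,uv)@ci['T'][:3,:3].T; o=ci['T'][:3,3]
    return o+d*((z-o[2])/d[:,2])[:,None]
def cloud(ci,dep):
    v,u=np.mgrid[0:400,0:640]
    d=rays(ci,np.c_[u.ravel(),v.ravel()])*dep.reshape(-1,1)
    return (d@ci['T'][:3,:3].T+ci['T'][:3,3]).reshape(400,640,3)
def project(ci,P):
    P=np.atleast_2d(P); c=(P-ci['T'][:3,3])@ci['T'][:3,:3]
    s=np.c_[c[:,0]/-c[:,2],-c[:,1]/-c[:,2]]; f=1+ci['k1']*(s**2).sum(1)
    s=s*f[:,None]; return np.c_[s[:,0]*ci['fx']+ci['cx'],s[:,1]*ci['fy']+ci['cy']]
E
python3 - <<'E'
from h import *
for n,boxes in [("scene",[("oblong",440,225,530,312),("square",212,195,293,252),("items",275,200,440,330)]),("side",[("items",275,145,430,235),("sq",305,230,395,302),("obl",297,102,375,143)])]:
    ci=imaging.camera_info(n); f=np.load(f"pics/{n}0.npz"); p=f['p']; d=f['d']
    W=cloud(ci,d)
    # bench check
    z=W[...,2]; print(n,"valid",(d>0).mean())
    hsv=cv2.cvtColor(p,cv2.COLOR_BGR2HSV)
    pink=(hsv[...,1]>25)&(hsv[...,1]<120)&((hsv[...,0]<12)|(hsv[...,0]>168))&(abs(z)<0.008)
    print("paper z",np.median(z[pink]),W[pink].min(0),W[pink].max(0))
    m=((z>0.010)&(z<0.09)&(d>0)&(W[...,0]>0.3)&(W[...,0]<0.95)&(abs(W[...,1])<0.4)).astype(np.uint8)
    k,l,s,c=cv2.connectedComponentsWithStats(m)
    for i in range(1,k):
        if s[i,4]<30: continue
        q=W[l==i]; print(s[i],"x",np.percentile(q[:,0],[2,98]).round(3),"y",np.percentile(q[:,1],[2,98]).round(3),"ztop",np.percentile(q[:,2],97).round(4))
E
```

```text
scene valid 0.996109375
paper z 0.0012678082831598658 [-1.0956     -1.45792316 -0.00774871] [0.75563794 0.90356406 0.00798294]
[275 174  56  21 596] x [0.305 0.339] y [-0.305 -0.149] ztop 0.0485
[ 213  197   77   53 1770] x [0.435 0.606] y [-0.386 -0.217] ztop 0.048
[319 208  21  20 310] x [0.412 0.467] y [-0.139 -0.085] ztop 0.0317
[414 209  19  30 294] x [0.384 0.449] y [0.115 0.163] ztop 0.0519
[370 215   8  14  92] x [0.424 0.445] y [-0.     0.018] ztop 0.042
[ 446  225   80   88 2309] x [0.422 0.653] y [0.214 0.386] ztop 0.049
[308 232  16  21 283] x [0.542 0.576] y [-0.135 -0.1  ] ztop 0.0473
[358 240  13  22 237] x [0.547 0.576] y [-0.006  0.022] ztop 0.0524
[403 255  16  14 143] x [0.536 0.573] y [0.106 0.138] ztop 0.0215
[294 265  18  23 268] x [0.669 0.696] y [-0.13  -0.097] ztop 0.0563
[389 277  32  39 638] x [0.637 0.717] y [0.095 0.151] ztop 0.0437
[339 278  19  20 291] x [0.664 0.703] y [-0.022  0.014] ztop 0.0366
[230 301  33  76 897] x [0.819 0.948] y [-0.164 -0.158] ztop 0.0845
[280 301  35  18 402] x [0.749 0.784] y [-0.133 -0.065] ztop 0.0161
[ 343  325   97   75 3
[... 838 characters left out ...]
top 0.0216
[347 168  12  20 203] x [0.545 0.575] y [-0.013  0.019] ztop 0.0514
[391 173  16  15 190] x [0.666 0.702] y [-0.027  0.01 ] ztop 0.0366
[302 174   8  14  85] x [0.427 0.444] y [-0.006  0.014] ztop 0.0414
[396 195  16  21 215] x [0.662 0.696] y [-0.133 -0.109] ztop 0.0562
[426 196  21  21 234] x [0.748 0.783] y [-0.137 -0.069] ztop 0.0161
[348 199  16  21 283] x [0.538 0.573] y [-0.141 -0.105] ztop 0.0469
[298 201  23  23 369] x [0.412 0.467] y [-0.146 -0.09 ] ztop 0.0313
[ 460  202   35   94 1208] x [0.787 0.815] y [-0.396 -0.172] ztop 0.0867
[248 215  21  63 455] x [0.301 0.341] y [-0.312 -0.151] ztop 0.0492
[ 306  229   90   75 2256] x [0.436 0.605] y [-0.391 -0.22 ] ztop 0.0485
```

```bash
python3 - <<'E'
import cv2
a=cv2.imread('pics/scene0.png')[195:335,210:540]; cv2.imwrite('pics/c1.png',cv2.resize(a,None,fx=2.4,fy=2.4,interpolation=3))
a=cv2.imread('pics/side0.png')[95:305,270:440]; cv2.imwrite('pics/c2.png',cv2.resize(a,None,fx=2.8,fy=2.8,interpolation=3))
E
```

```text
(no output)
```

View pics/c1.png

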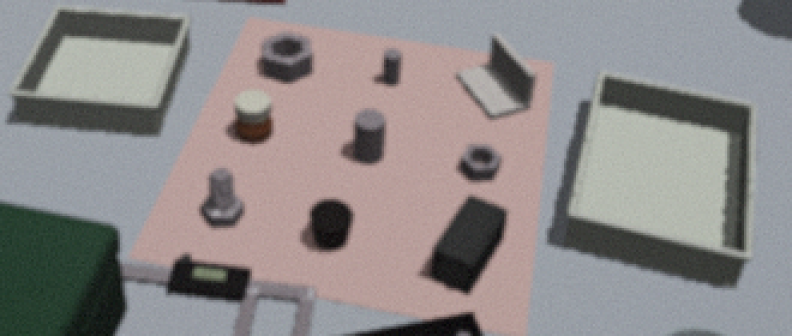

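View pics/c2.png

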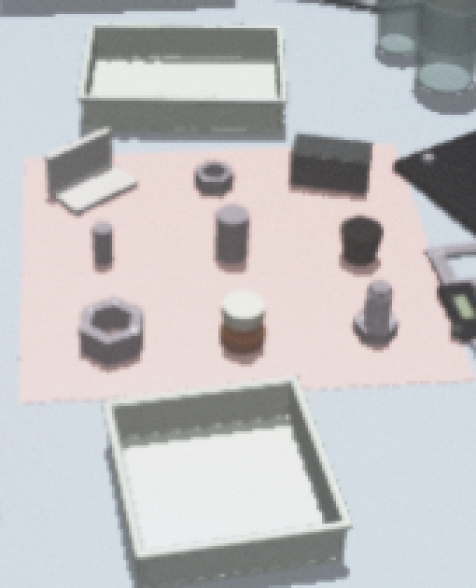

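Candidates (scene-picture pixels):
- Angle: (416,230) is the only L-profile.
- Tube: (405,296) is the dark oblong. The black round knob at (348,288) is not it.
- Bolt: (302,276).
- Nut: (410,262) is the small one, top at about 20 mm. The large one at (329,217) has its top at about 30 mm.
- Bar: (363,250) is thick, about 50 mm high. The slim bar at (373,222) is about 41 mm. The brown and white pill jar at (315,242) is a look-alike.
- Square tub: the white one at (252,223). The red ones are at (223,167) and (307,174).
- Oblong tub: (487,267).

Next is a wrist view from above.

Call:
apply_moves(moves=[[0.25,0.25,-0.2,0,0,0],[0.45,0.45,-0.35,0,0,0],[0.65,0.68,-0.5,0,0,0],[0.83,0.86,-0.65,0,0,0]])

```text
time_s: 0.65
tcp_pos: [0.3005, 0.4453, 0.3201]
eef_rot: [179.9, -0.0, -17.4]
contact_force: [1.2, 0.9, 1.0]
gripper_width: 0.0872
```

Call:
apply_moves(moves=[[0.25,0.25,0,0,0,0],[0.45,0.47,0,0,0,0],[0.65,0.7,0,0,0,0],[0.83,0.87,0,0,0,0]])

```text
time_s: 1.15
tcp_pos: [0.4071, 0.2275, 0.3208]
eef_rot: [179.9, -0.0, -17.4]
contact_force: [0.2, 0.6, -0.7]
gripper_width: 0.0877
```

Call:
apply_moves(moves=[[0.25,0.25,0,0,0,0],[0.45,0.47,0,0,0,0],[0.65,0.7,0,0,0,0],[0.83,0.87,0,0,0,0],[0.83,0.87,0,0,0,0]])

```text
time_s: 1.78
tcp_pos: [0.5143, 0.0086, 0.3202]
eef_rot: [179.9, 0.1, -17.7]
contact_force: [-1.0, 0.3, -0.2]
gripper_width: 0.0875
```

```bash
python3 - <<'E'
from h import *
s=status.get_state(); print(s['joints'].round(1),s['tcp_pos'],s['eef_rot'])
ci=imaging.camera_info("wrist"); p,d=imaging.capture("wrist"); cv2.imwrite("pics/w1.png",p); np.savez("pics/w1.npz",p=p,d=d,T=ci['T'])
for n in ("scene","side"):
    p,d=imaging.capture(n); cv2.imwrite(f"pics/{n}1.png",p); np.savez(f"pics/{n}1.npz",p=p,d=d)
E
```

```text
[ 22.9   2.   -7.5   0.1 -80.6  49.4] [0.51425037 0.00858737 0.32018531] [ 1.79874339e+02  5.27073520e-02 -1.76807774e+01]
```

View pics/w1.png

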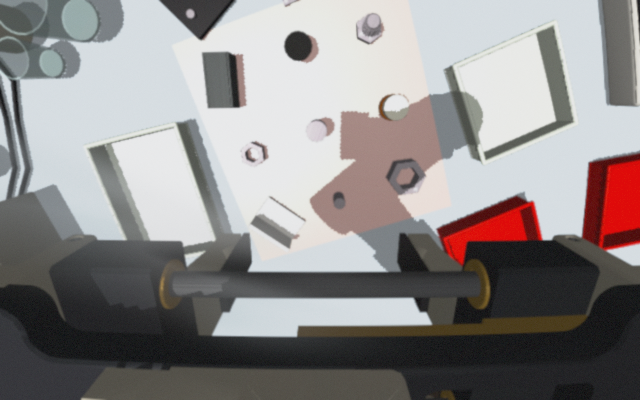

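The wrist view shows every piece: angle (278,221), nut (254,153), bar (318,128), bolt (371,27), tube (223,80), oblong tub (160,190) and square tub (512,93). Next I measure them in the wrist view and check against the other two.

```bash
cat > meas.py <<'E'
from h import *
def tops(ci,p,d,tag):
    W=cloud(ci,d); z=W[...,2]
    m=((z>0.009)&(z<0.08)&(d>0)&(W[...,0]>0.33)&(W[...,0]<0.74)&(abs(W[...,1])<0.42)).astype(np.uint8)
    if tag=="wrist": m[232:]=0
    k,l,s,c=cv2.connectedComponentsWithStats(m)
    for i in range(1,k):
        if s[i,4]<40: continue
        q=W[l==i]; zt=np.percentile(q[:,2],95)
        t=q[q[:,2]>zt-0.005]
        (cx,cy),(w,h),a=cv2.minAreaRect((t[:,:2]*1000).astype(np.float32))
        print(tag,s[i,:4],"zt %.4f"%zt,"top rect c(%.1f,%.1f) size(%.1f,%.1f) ang %.1f"%(cx,cy,w,h,a),"mean",(t.mean(0)[:2]*1000).round(1),"n",len(t))
E
python3 - <<'E'
from meas import *
for n in ("wrist","scene","side"):
    ci=imaging.camera_info(n); f=np.load("pics/w1.npz" if n=="wrist" else f"pics/{n}0.npz")
    if n=="wrist": ci['T']=f['T']
    W=cloud(ci,f['d']); 
    tops(ci,f['p'],f['d'],n)
    b=(abs(W[...,2])<.02)&(W[...,0]>.45)&(W[...,0]<.6)&(W[...,1]>-.09)&(W[...,1]<-.02)
    print("paper z",np.median(W[...,2][b]))
E
```

```text
wrist [357  13  24  31] zt 0.0554 top rect c(678.3,-114.9) size(20.5,21.1) ang 42.2 mean [ 678.2 -113.8] n 187
wrist [446  20 133 145] zt 0.0466 top rect c(518.9,-303.4) size(166.5,166.5) ang 6.9 mean [ 525.1 -303.8] n 2186
wrist [284  30  29  31] zt 0.0353 top rect c(684.4,-5.5) size(41.1,40.5) ang 18.2 mean [684.4  -5.6] n 684
wrist [201  51  38  58] zt 0.0411 top rect c(675.7,123.7) size(41.2,80.1) ang 73.4 mean [676. 123.] n 1525
wrist [378  94  31  27] zt 0.0459 top rect c(556.9,-118.6) size(37.5,38.0) ang 76.1 mean [ 557.1 -118.7] n 531
wrist [307 120  21  21] zt 0.0511 top rect c(560.0,5.0) size(30.3,28.5) ang 72.1 mean [560.2   5.6] n 330
wrist [ 83 122 138 110] zt 0.0465 top rect c(556.8,297.6) size(167.2,186.9) ang 83.7 mean [590.  288.6] n 1461
wrist [241 142  24  25] zt 0.0203 top rect c(554.0,121.6) size(34.9,40.1) ang 17.1 mean [554.3 121.2] n 255
wrist [386 160  40  35] zt 0.0298 top rect c(440.3,-112.5) size(60.3,54.3) ang 20.8 mean [ 440.4 -112.7] n 576
wrist [334 193  12  16] zt 0.0403 top rect c(436.0,6.4) size(18.4,19.0) ang 72.0 mean [436.4   6.3] n 114
wrist [47
[... 2189 characters left out ...]
83.7  -8.5] n 114
side [302 174   8  15] zt 0.0410 top rect c(434.3,5.6) size(15.2,17.4) ang 35.0 mean [434.3   4.7] n 26
side [396 195  16  21] zt 0.0559 top rect c(678.2,-118.6) size(18.9,22.0) ang 20.2 mean [ 679.2 -118.1] n 40
side [348 199  16  21] zt 0.0464 top rect c(556.0,-119.9) size(39.5,34.7) ang 82.8 mean [ 555.8 -122.3] n 132
side [298 201  23  23] zt 0.0307 top rect c(438.9,-117.2) size(62.9,54.5) ang 80.8 mean [ 439.1 -117.2] n 194
side [306 229  90  75] zt 0.0479 top rect c(519.6,-305.0) size(165.3,166.5) ang 6.9 mean [ 519.7 -314.9] n 792
side [262 237   7  38] zt 0.0499 top rect c(337.1,-267.9) size(13.1,90.1) ang 0.5 mean [ 335.9 -276.5] n 84
paper z 0.00031041732446573933
```

All three views agree to about 2 mm, and the heights match the text. I'll write a planner that gives shifts in the move units.

```bash
cat > pl.py <<'E'
import sys
from h import *
from scipy.spatial.transform import Rotation as Ro
# usage: pl.py x y z yaw  (mm, deg)
def plan(x,y,z,yaw,quiet=False):
    s=status.get_state(); R=Ro.from_euler('xyz',s['eef_rot'],degrees=True)
    t=R.inv().apply(np.array([x,y,z])/1000-s['tcp_pos'])
    Rt=Ro.from_euler('xyz',[180,0,yaw],degrees=True)
    rv=np.degrees((R.inv()*Rt).as_rotvec())
    print("T",[x,y,z,yaw],"t",s['time_s'].__round__(2) if hasattr(s['time_s'],'__round__') else s['time_s'],"units",(t/0.2).round(3),(rv/90).round(3),"rows>=",int(np.ceil(max(np.linalg.norm(t)/.0625,np.linalg.norm(rv)/10.7))),"F",s['contact_force'].round(1))
def tub(which,u,v):
    cx,cy,a=dict(o=(536.2,299.0,-6.3),s=(519.0,-303.5,6.9))[which]; a=np.radians(a)
    return cx+np.cos(a)*u-np.sin(a)*v, cy+np.sin(a)*u+np.cos(a)*v
if __name__=="__main__":
    a=sys.argv[1:]
    if a[0] in "os":
        x,y=tub(a[0],float(a[1]),float(a[2])); a=[x.__float__().__round__(1),y.__float__().__round__(1)]+a[3:]
    plan(*map(float,a))
E
python3 pl.py 416.5 137.3 120 35.4; for a in "-50 11" "52 36" "52 -34"; do python3 pl.py o $a 100 0; done
python3 - <<'E'
from h import *
# floors and tub corners check: inner floor height and dims from each view
for n,fn in (("wrist","w1"),("scene","scene0"),("side","side0")):
    ci=imaging.camera_info(n); f=np.load(f"pics/{fn}.npz")
    if n=="wrist": ci['T']=f['T']
    W=cloud(ci,f['d'])
    for nm,cx,cy in (("o",.536,.299),("s",.519,-.3035)):
        b=(abs(W[...,0]-cx)<.03)&(abs(W[...,1]-cy)<.03)&(f['d']>0)
        if n=="wrist": b[232:]=False
        print(n,nm,"floor z",np.median(W[...,2][b]).round(4),b.sum())
E
```

```text
T [416.5, 137.3, 120.0, 35.4] t 1.93 units [-0.649 -0.454  1.004] [ 0.001  0.    -0.587] rows>= 5 F [0.3 0.1 0.8]
T [487.7, 315.4, 100.0, 0.0] t 1.93 units [-0.576 -1.411  1.103] [ 0.001  0.    -0.194] rows>= 7 F [0.3 0.1 0.8]
T [591.8, 329.1, 100.0, 0.0] t 1.93 units [-0.1   -1.632  1.102] [ 0.001  0.    -0.194] rows>= 7 F [0.3 0.1 0.8]
T [584.2, 259.5, 100.0, 0.0] t 1.93 units [-0.032 -1.289  1.102] [ 0.001  0.    -0.194] rows>= 6 F [0.3 0.1 0.8]
wrist o floor z 0.0036 1026
wrist s floor z 0.0036 1309
scene o floor z 0.0054 438
scene s floor z 0.0043 295
side o floor z 0.0043 127
side s floor z 0.005 546
```

Call:
apply_moves(moves=[[-0.15,-0.1,0.2,0,0,-0.1],[-0.3,-0.2,0.4,0,0,-0.2],[-0.45,-0.3,0.6,0,0,-0.31],[-0.6,-0.4,0.8,0,0,-0.42],[-0.65,-0.454,0.95,0,0,-0.52],[-0.65,-0.454,1.0,0,0,-0.587],[-0.65,-0.454,1.0,0,0,-0.587]], hand=0.0, grip_force=30)

```text
time_s: 2.8
tcp_pos: [0.4153, 0.1381, 0.1204]
eef_rot: [180.0, 0.1, 35.5]
contact_force: [1.1, -0.4, 0.3]
gripper_width: 0.0439
```

```bash
python3 - <<'E'
from h import *
for n in ("wrist","side"):
    ci=imaging.camera_info(n); p,d=imaging.capture(n); cv2.imwrite(f"pics/{n}2.png",p); np.savez(f"pics/{n}2.npz",p=p,d=d,T=ci['T'])
    if n=="wrist":
        W=cloud(ci,d); m=(W[...,2]>.045)&(W[...,2]<.056)&(np.hypot(W[...,0]-.4165,W[...,1]-.137)<.06)&(d>0)
        t=W[m]; print(len(t),cv2.minAreaRect((t[:,:2]*1000).astype(np.float32)) if len(t)>5 else 0)
E
python3 pl.py 416.5 137.3 16 35.4
```

```text
748 ((415.634521484375, 138.556640625), (80.23174285888672, 7.826930999755859), 35.7889518737793)
T [416.5, 137.3, 16.0, 35.4] t 2.9 units [-0.002  0.004  0.527] [ 0. -0. -0.] rows>= 2 F [-0.   0.4  0.3]
```

View pics/wrist2.png

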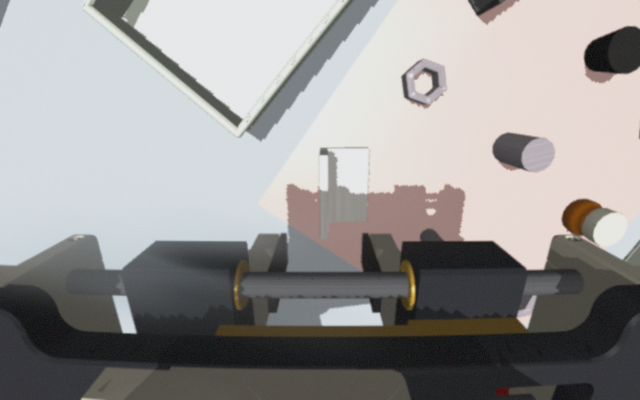

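The upright leg is at (324,192) in the wrist picture. It measures 80 × 8 mm at (415.6,138.6), 35.8°, in line with the jaws. Going down.

Call:
apply_moves(moves=[[0,0,0.2,0,0,0],[0,0,0.4,0,0,0],[0,0,0.52,0,0,0],[0,0,0.52,0,0,0]])

```text
time_s: 3.4
tcp_pos: [0.4158, 0.1376, 0.0168]
eef_rot: [180.0, 0.1, 35.3]
contact_force: [0.4, 0.4, -0.7]
gripper_width: 0.0437
```

Call:
apply_moves(moves=[[0,0,0,0,0,0],[0,0,0,0,0,0],[0,0,0,0,0,0],[0,0,0,0,0,0],[0,0,0,0,0,0]], hand=1.0, grip_force=30)

```text
time_s: 4.03
tcp_pos: [0.4161, 0.1378, 0.0172]
eef_rot: [180.0, 0.1, 35.3]
contact_force: [-1.0, 0.5, 5.5]
gripper_width: 0.0074
```

Call:
apply_moves(moves=[[0,0,-0.1,0,0,0],[0,0,-0.3,0,0,0],[0,0,-0.5,0,0,0],[0,0,-0.55,0,0,0],[0,0,-0.55,0,0,0]])

```text
time_s: 4.65
tcp_pos: [0.416, 0.138, 0.1272]
eef_rot: [180.0, 0.1, 35.3]
contact_force: [0.6, -1.2, -1.6]
gripper_width: 0.0074
```

```bash
python3 pl.py o -50 11 127 -6.3
python3 - <<'E'
from h import *
p,d=imaging.capture("side"); cv2.imwrite("pics/side3.png",cv2.resize(p[60:240,230:430],None,fx=3,fy=3))
E
```

```text
T [487.7, 315.4, 127.0, -6.3] t 4.65 units [ 0.805 -0.517  0.   ] [0.    0.    0.462] rows>= 4 F [ 0.6 -1.2 -1.6]
```

View pics/side3.png

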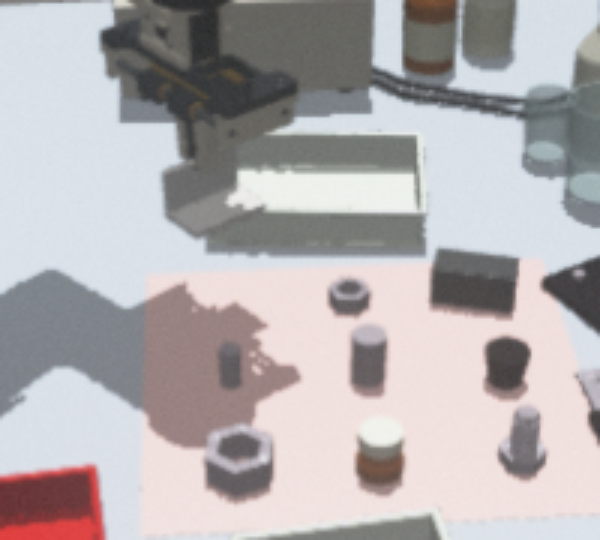

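The angle hangs level in the jaws. Moving it over the oblong tub.

Call:
apply_moves(moves=[[0.2,-0.12,0,0,0,0.1],[0.4,-0.25,0,0,0,0.21],[0.6,-0.38,0,0,0,0.32],[0.75,-0.48,0,0,0,0.42],[0.805,-0.517,0,0,0,0.462],[0.805,-0.517,0,0,0,0.462],[0.805,-0.517,0,0,0,0.462]])

```text
time_s: 5.58
tcp_pos: [0.4866, 0.3139, 0.1246]
eef_rot: [179.8, 0.2, -6.3]
contact_force: [1.2, -0.2, -1.6]
gripper_width: 0.0075
```

```bash
python3 pl.py o -50 11 20.5 -6.3
python3 - <<'E'
from h import *
p,d=imaging.capture("scene"); cv2.imwrite("pics/scene4.png",cv2.resize(p[190:320,380:560],None,fx=4,fy=4))
ci=imaging.camera_info("wrist"); p,d=imaging.capture("wrist"); cv2.imwrite("pics/w4.png",p); np.savez("pics/w4.npz",p=p,d=d,T=ci['T'])
E
```

```text
T [487.7, 315.4, 20.5, -6.3] t 5.58 units [ 0.007 -0.01   0.52 ] [0.003 0.002 0.   ] rows>= 2 F [ 1.2 -0.2 -1.6]
```

View pics/scene4.png

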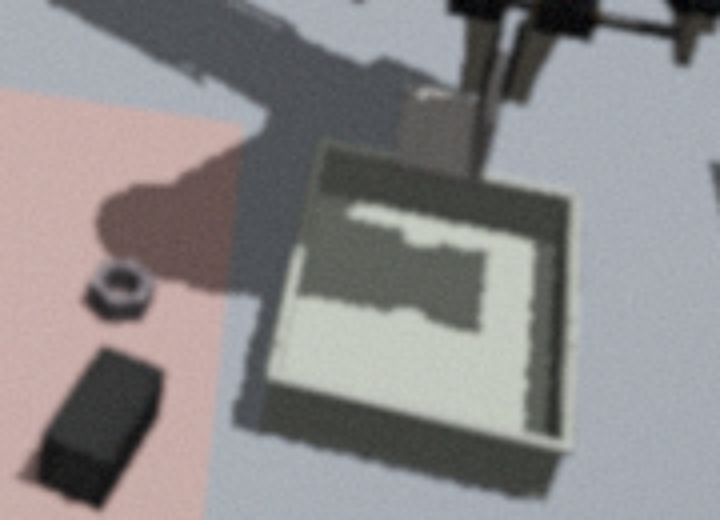

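View pics/w4.png

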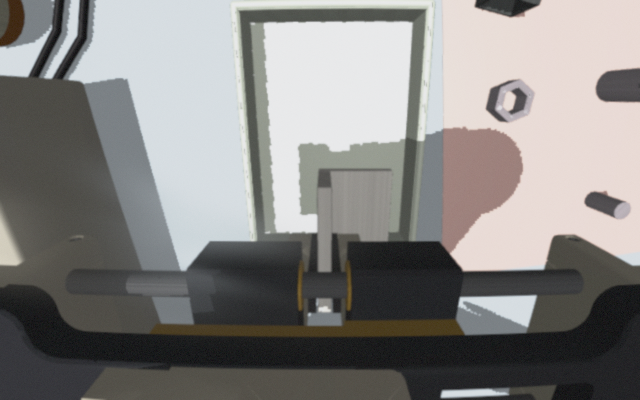

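Aligned with the tub walls. Lowering.

Call:
apply_moves(moves=[[0.007,-0.01,0.2,0.003,0.002,0],[0.007,-0.01,0.4,0.003,0.002,0],[0.007,-0.01,0.48,0.003,0.002,0],[0.007,-0.01,0.516,0.003,0.002,0],[0.007,-0.01,0.516,0.003,0.002,0],[0.007,-0.01,0.516,0.003,0.002,0]])

```text
time_s: 6.42
tcp_pos: [0.489, 0.3164, 0.0236]
eef_rot: [-179.8, -0.1, -6.3]
contact_force: [0.4, -0.0, -1.6]
gripper_width: 0.0071
```

```bash
python3 pl.py o -50 11 20.5 -6.3
```

```text
T [487.7, 315.4, 20.5, -6.3] t 6.42 units [-0.006  0.006  0.015] [-0.002 -0.001  0.   ] rows>= 1 F [ 0.4 -0.  -1.6]
```

Call:
apply_moves(moves=[[0,0,0.01,0,0,0],[0,0,0.01,0,0,0]])

```text
time_s: 6.68
tcp_pos: [0.4892, 0.3166, 0.0221]
eef_rot: [-179.7, -0.2, -6.3]
contact_force: [-0.4, -0.3, -1.8]
gripper_width: 0.0074
```

Call:
apply_moves(moves=[[0,0,0.005,0,0,0],[0,0,0.005,0,0,0]])

```text
time_s: 6.92
tcp_pos: [0.4894, 0.3169, 0.0213]
eef_rot: [-179.7, -0.2, -6.3]
contact_force: [0.5, 0.5, 0.5]
gripper_width: 0.0077
```

Contact: the weight has come off. Opening to about 26 mm, then going up.

Call:
apply_moves(moves=[[0,0,0,0,0,0],[0,0,0,0,0,0],[0,0,0,0,0,0],[0,0,0,0,0,0]], hand=0.4)

```text
time_s: 7.42
tcp_pos: [0.4894, 0.3169, 0.0213]
eef_rot: [-179.7, -0.2, -6.3]
contact_force: [0.4, 0.4, -0.7]
gripper_width: 0.0261
```

Call:
apply_moves(moves=[[0,0,-0.1,0,0,0],[0,0,-0.3,0,0,0],[0,0,-0.5,0,0,0],[0,0,-0.7,0,0,0],[0,0,-0.7,0,0,0]])

```text
time_s: 8.05
tcp_pos: [0.4905, 0.3177, 0.1651]
eef_rot: [-179.4, -0.4, -6.2]
contact_force: [-0.7, 0.6, -0.6]
gripper_width: 0.0259
```

```bash
python3 pl.py 678.5 -114.5 160 -96.3
python3 - <<'E'
from h import *
ci=imaging.camera_info("wrist"); p,d=imaging.capture("wrist"); cv2.imwrite("pics/w5.png",p)
W=cloud(ci,d); m=(W[...,2]>.045)&(W[...,2]<.062)&(np.hypot(W[...,0]-.489,W[...,1]-.316)<.05)&(d>0); m[235:]=0
t=W[m]; print(np.median(t[:,2]),cv2.minAreaRect((t[:,:2]*1000).astype(np.float32)))
E
```

```text
T [678.5, -114.5, 160.0, -96.3] t 8.05 units [1.169 2.046 0.013] [-9.000e-03  1.000e-03  1.001e+00] rows>= 9 F [-0.7  0.6 -0.6]
0.05335224048599557 ((489.53338623046875, 316.7742004394531), (7.570468902587891, 79.96502685546875), 84.04268646240234)
```

View pics/w5.png

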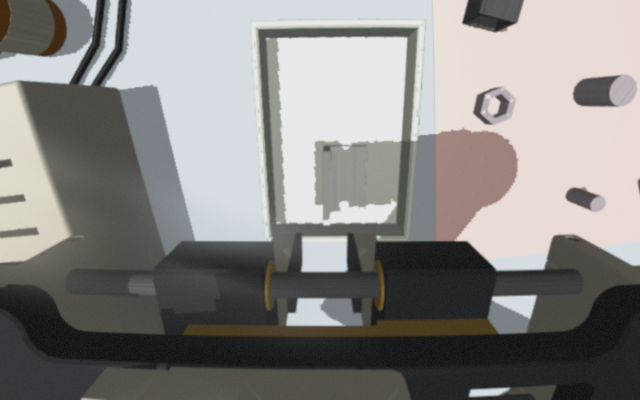

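The angle stands on the tub floor, 80 mm line at −6.0°, parallel to the walls, at (322–366, 145–218) in the picture. Next, the bolt.

Call:
apply_moves(moves=[[0.14,0.24,0,0,0,0],[0.28,0.49,0,0,0,0],[0.43,0.74,0,0,0,0],[0.58,1.0,0,0,0,0]], hand=-0.2)

```text
time_s: 8.6
tcp_pos: [0.5828, 0.1037, 0.1607]
eef_rot: [-179.6, -0.2, -6.2]
contact_force: [1.0, 0.9, 0.4]
gripper_width: 0.052
```

Call:
apply_moves(moves=[[0.12,0.2,0,0,0,0.11],[0.24,0.4,0,0,0,0.22],[0.36,0.62,0,0,0,0.33],[0.48,0.82,0,0,0,0.44],[0.58,1.0,0,0,0,0.55],[0.58,1.0,0,0,0,0.66],[0.58,1.0,0,0,0,0.77],[0.58,1.0,0,0,0,0.88],[0.58,1.0,0,0,0,0.99],[0.58,1.0,0,0,0,1.0],[0.58,1.0,0,0,0,1.0]])

```text
time_s: 9.98
tcp_pos: [0.6761, -0.1077, 0.1589]
eef_rot: [-179.9, 0.4, -96.0]
contact_force: [0.0, -0.2, -0.1]
gripper_width: 0.0526
```

```bash
cat > look.py <<'E'
import sys
from h import *
tag,x,y,z0,z1,rad=sys.argv[1],*map(float,sys.argv[2:7])
ci=imaging.camera_info("wrist"); p,d=imaging.capture("wrist"); cv2.imwrite(f"pics/{tag}.png",p); np.savez(f"pics/{tag}.npz",p=p,d=d,T=ci['T'])
W=cloud(ci,d)*1000; m=(W[...,2]>z0)&(W[...,2]<z1)&(np.hypot(W[...,0]-x,W[...,1]-y)<rad)&(d>0)
t=W[m]; print(tag,"n",len(t))
if len(t)>5:
    print("z",np.median(t[:,2]).round(1),"mean",t.mean(0).round(1),[np.round(q,1) for q in cv2.minAreaRect(t[:,:2].astype(np.float32))],"circ",cv2.minEnclosingCircle(t[:,:2].astype(np.float32)))
    v,u=np.nonzero(m); print("pix",u.min(),v.min(),u.max(),v.max())
E
python3 look.py w6 678.5 -114.5 48 62 30; python3 pl.py 678.5 -114.5 20 -96.3
```

```text
w6 n 399
z 54.0 mean [ 678.2 -116.2   53.1] [array([ 678.2, -115.1]), array([22.4, 22.6]), np.float64(81.3)] circ ((678.32470703125, -114.91680908203125), 11.821619987487793)
pix 311 169 333 190
T [678.5, -114.5, 20.0, -96.3] t 10.03 units [ 0.037 -0.013  0.696] [-0.002  0.004  0.003] rows>= 3 F [ 0.  -0.4 -0.4]
```

View pics/w6.png

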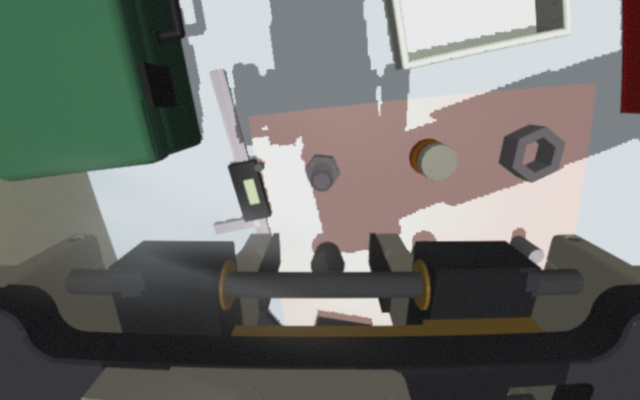

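The bolt shank top is at (322,180), r = 11.8 mm, z = 54 to 55, and it lies in the jaw line. Going down to grip the shank.

Call:
apply_moves(moves=[[0.02,-0.008,0.2,0,0,0],[0.039,-0.013,0.4,0,0,0],[0.039,-0.013,0.6,0,0,0],[0.039,-0.013,0.692,0,0,0],[0.039,-0.013,0.692,0,0,0]])

```text
time_s: 10.65
tcp_pos: [0.6777, -0.1149, 0.0196]
eef_rot: [-180.0, 0.4, -96.0]
contact_force: [0.6, 0.0, 0.1]
gripper_width: 0.0526
```

Call:
apply_moves(moves=[[0.039,-0.013,0,0,0,0],[0,0,0,0,0,0]])

```text
time_s: 10.9
tcp_pos: [0.6789, -0.1158, 0.0213]
eef_rot: [-179.8, 0.4, -96.0]
contact_force: [0.1, 0.5, 0.3]
gripper_width: 0.0525
```

Call:
apply_moves(moves=[[0,0,0,0,0,0],[0,0,0,0,0,0],[0,0,0,0,0,0],[0,0,0,0,0,0],[0,0,0,0,0,0]], hand=1.0, grip_force=35)

```text
time_s: 11.52
tcp_pos: [0.6788, -0.1158, 0.0215]
eef_rot: [-179.8, 0.4, -96.0]
contact_force: [-2.0, -0.1, 1.6]
gripper_width: 0.0226
```

Call:
apply_moves(moves=[[0,0,-0.1,0,0,0],[0,0,-0.3,0,0,0],[0,0,-0.5,0,0,0],[0,0,-0.6,0,0,0],[0,0,-0.6,0,0,0]])

```text
time_s: 12.15
tcp_pos: [0.6791, -0.1165, 0.1426]
eef_rot: [-179.7, 0.4, -96.0]
contact_force: [0.1, -0.6, -4.2]
gripper_width: 0.0224
```

```bash
python3 pl.py o 52 36 140 -96.3
python3 - <<'E'
from h import *
p,d=imaging.capture("scene"); cv2.imwrite("pics/scene7.png",cv2.resize(p[180:330,240:400],None,fx=4,fy=4))
E
```

```text
T [591.8, 329.1, 140.0, -96.3] t 12.15 units [-2.169  0.669  0.025] [-0.003  0.004  0.003] rows>= 8 F [ 0.1 -0.6 -4.2]
```

View pics/scene7.png

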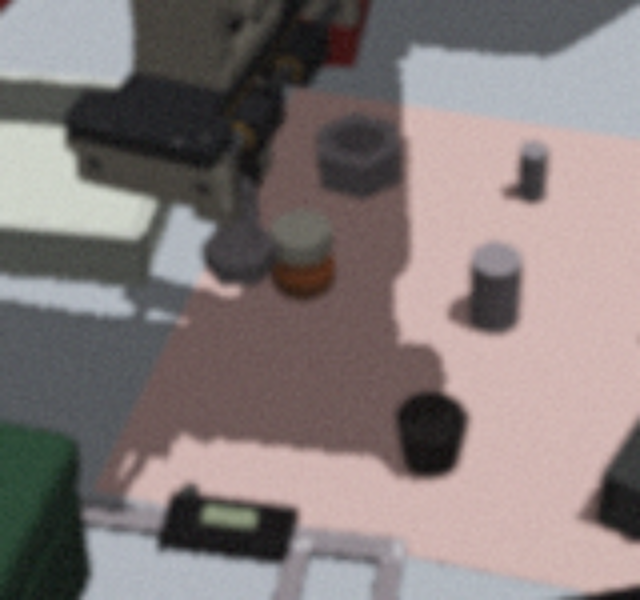

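The bolt is held upright, head down. Carrying it to the oblong tub.

Call:
apply_moves(moves=[[-0.2,0.06,0,0,0,0],[-0.45,0.14,0,0,0,0],[-0.7,0.22,0,0,0,0],[-0.95,0.29,0,0,0,0]])

```text
time_s: 12.7
tcp_pos: [0.6388, 0.0799, 0.1397]
eef_rot: [180.0, 0.3, -96.1]
contact_force: [0.1, 0.2, -3.0]
gripper_width: 0.0227
```

Call:
apply_moves(moves=[[-0.25,0.08,0,0,0,0],[-0.5,0.15,0,0,0,0],[-0.72,0.22,0,0,0,0],[-0.9,0.28,0,0,0,0],[-0.9,0.28,0,0,0,0]])

```text
time_s: 13.32
tcp_pos: [0.6006, 0.267, 0.1382]
eef_rot: [179.8, 0.2, -95.9]
contact_force: [-0.0, -0.9, -3.6]
gripper_width: 0.0226
```

```bash
python3 pl.py o 52 36 125 -96.3
```

```text
T [591.8, 329.1, 125.0, -96.3] t 13.32 units [-0.304  0.075  0.067] [0.002 0.003 0.004] rows>= 2 F [-0.  -0.9 -3.6]
```

Call:
apply_moves(moves=[[-0.2,0.05,0,0,0,0],[-0.304,0.075,0.05,0.002,0.003,0.004],[-0.304,0.075,0.2,0.002,0.003,0.004],[-0.304,0.075,0.4,0.002,0.003,0.004],[-0.304,0.075,0.53,0.002,0.003,0.004],[-0.304,0.075,0.53,0.002,0.003,0.004],[-0.304,0.075,0.53,0.002,0.003,0.004]])

```text
time_s: 14.2
tcp_pos: [0.5921, 0.3292, 0.0327]
eef_rot: [-180.0, -0.1, -96.3]
contact_force: [0.5, -0.4, -2.2]
gripper_width: 0.0226
```

```bash
python3 pl.py o 52 36 25.5 -96.3
```

```text
T [591.8, 329.1, 25.5, -96.3] t 14.2 units [0.    0.001 0.036] [-0.    -0.001  0.   ] rows>= 1 F [ 0.5 -0.4 -2.2]
```

Call:
apply_moves(moves=[[0,0,0.028,0,0,0],[0,0,0.028,0,0,0]])

```text
time_s: 14.45
tcp_pos: [0.5921, 0.3291, 0.0275]
eef_rot: [-180.0, -0.0, -96.3]
contact_force: [-0.2, 0.3, -2.5]
gripper_width: 0.0225
```

Call:
apply_moves(moves=[[0,0,0.005,0,0,0],[0,0,0.005,0,0,0]])

```text
time_s: 14.7
tcp_pos: [0.5922, 0.3292, 0.0268]
eef_rot: [-180.0, -0.0, -96.3]
contact_force: [-0.1, -0.3, -3.3]
gripper_width: 0.0228
```

Call:
apply_moves(moves=[[0,0,0.004,0,0,0],[0,0,0.004,0,0,0]])

```text
time_s: 14.95
tcp_pos: [0.5921, 0.3292, 0.0259]
eef_rot: [-180.0, -0.0, -96.3]
contact_force: [0.5, 0.0, -1.9]
gripper_width: 0.0224
```

Call:
apply_moves(moves=[[0,0,0.004,0,0,0],[0,0,0.004,0,0,0]])

```text
time_s: 15.2
tcp_pos: [0.5923, 0.3293, 0.0253]
eef_rot: [-180.0, -0.0, -96.3]
contact_force: [-1.2, -0.5, -1.8]
gripper_width: 0.0225
```

Call:
apply_moves(moves=[[0,0,0.004,0,0,0],[0,0,0.004,0,0,0]])

```text
time_s: 15.45
tcp_pos: [0.5926, 0.3295, 0.0251]
eef_rot: [-179.9, 0.0, -96.3]
contact_force: [-0.8, -1.1, 4.0]
gripper_width: 0.0223
```

On the floor. Opening to about 40 mm and going up.

Call:
apply_moves(moves=[[0,0,0,0,0,0],[0,0,0,0,0,0],[0,0,0,0,0,0],[0,0,0,0,0,0]], hand=0.15)

```text
time_s: 15.95
tcp_pos: [0.5926, 0.3295, 0.025]
eef_rot: [-179.9, 0.0, -96.3]
contact_force: [-0.5, 1.0, -0.0]
gripper_width: 0.0373
```

Call:
apply_moves(moves=[[0,0,-0.15,0,0,0],[0,0,-0.4,0,0,0],[0,0,-0.65,0,0,0],[0,0,-0.65,0,0,0]])

```text
time_s: 16.45
tcp_pos: [0.5947, 0.3311, 0.1604]
eef_rot: [-179.6, 0.4, -96.3]
contact_force: [-0.4, -0.2, -0.5]
gripper_width: 0.037
```

```bash
python3 look.py w8 592.5 329.5 50 66 25; python3 pl.py 554 121.6 150 -72.5
```

```text
w8 n 409
z 57.9 mean [593.1 328.5  56.9] [array([593.1, 329.7]), array([22.9, 22.6]), np.float64(84.0)] circ ((593.184814453125, 329.9970397949219), 11.777876853942871)
pix 316 174 338 196
T [554.0, 121.6, 150.0, -72.5] t 16.5 units [1.059 0.081 0.033] [-0.003  0.002 -0.264] rows>= 4 F [-0.8 -1.1 -0.5]
```

View pics/w8.png

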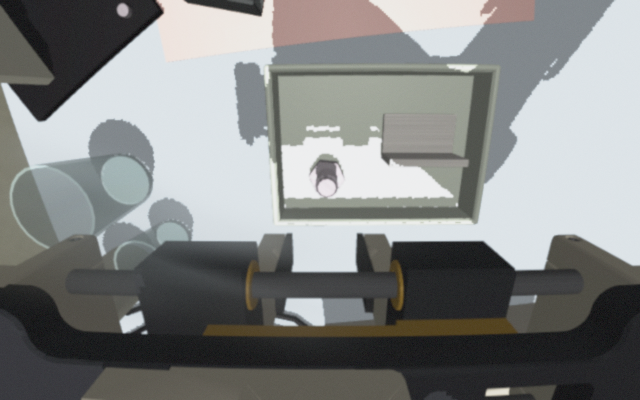

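The bolt stands upright at (326,187), world (593,330). Next, the nut.

Call:
apply_moves(moves=[[0.28,0.02,0,0,0,-0.1],[0.56,0.04,0,0,0,-0.2],[0.8,0.06,0,0,0,-0.264],[1.0,0.08,0.03,0,0,-0.264],[1.0,0.08,0.03,0,0,-0.264]], hand=-0.4)

```text
time_s: 17.12
tcp_pos: [0.5538, 0.1305, 0.1493]
eef_rot: [-179.9, 0.1, -72.7]
contact_force: [0.8, 0.4, -0.1]
gripper_width: 0.0614
```

```bash
python3 look.py w9 554 121.6 15 25 28; python3 pl.py 554 121.6 50 -72.5
```

```text
w9 n 604
z 18.5 mean [553.4 120.4  18.4] [array([553.3, 120.6]), array([35.2, 40. ]), np.float64(16.9)] circ ((553.3883666992188, 120.98246765136719), 20.372888565063477)
pix 312 155 344 191
T [554.0, 121.6, 50.0, -72.5] t 17.18 units [0.049 0.021 0.498] [-0.002  0.001 -0.002] rows>= 2 F [-0.2  0.8  0.6]
```

View pics/w9.png

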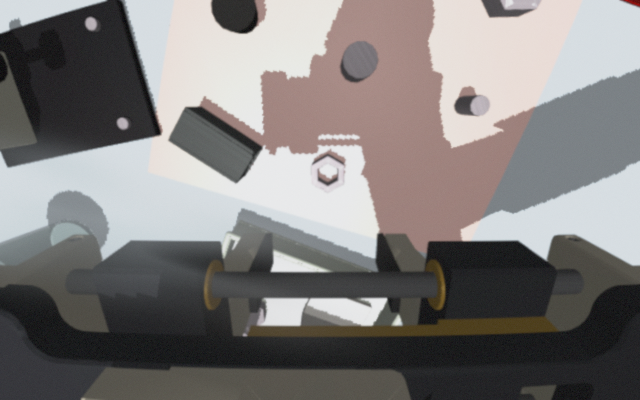

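The nut is at (328,171): 35 × 40 mm, z = 18.5, flats facing the jaws.

```bash
python3 pl.py 553.4 120.8 4 -73
```

```text
T [553.4, 120.8, 4.0, -73.0] t 17.18 units [0.052 0.026 0.728] [-0.002  0.001  0.004] rows>= 3 F [-0.2  0.8  0.6]
```

Call:
apply_moves(moves=[[0.03,0.015,0.2,-0.002,0.001,0.004],[0.052,0.026,0.45,-0.002,0.001,0.004],[0.052,0.026,0.62,-0.002,0.001,0.004],[0.052,0.026,0.7,-0.002,0.001,0.004],[0.052,0.026,0.7,-0.002,0.001,0.004]])

```text
time_s: 17.8
tcp_pos: [0.5529, 0.121, 0.0087]
eef_rot: [179.9, -0.0, -73.0]
contact_force: [0.4, 0.2, -0.3]
gripper_width: 0.0614
```

```bash
python3 pl.py 553.4 120.8 4 -73
```

```text
T [553.4, 120.8, 4.0, -73.0] t 17.8 units [ 0.001 -0.002  0.023] [ 0.001 -0.     0.   ] rows>= 1 F [ 0.4  0.2 -0.3]
```

Call:
apply_moves(moves=[[0,0,0.023,0,0,0],[0,0,0.023,0,0,0]])

```text
time_s: 18.05
tcp_pos: [0.5535, 0.1214, 0.0049]
eef_rot: [180.0, -0.0, -72.9]
contact_force: [-0.5, -0.6, 0.7]
gripper_width: 0.0612
```

Call:
apply_moves(moves=[[0,0,0,0,0,0],[0,0,0,0,0,0],[0,0,0,0,0,0],[0,0,0,0,0,0],[0,0,0,0,0,0]], hand=1.0, grip_force=35)

```text
time_s: 18.68
tcp_pos: [0.5535, 0.1214, 0.0048]
eef_rot: [180.0, -0.0, -72.9]
contact_force: [-0.6, -0.7, 0.7]
gripper_width: 0.0169
```

Call:
apply_moves(moves=[[0,0,-0.1,0,0,0],[0,0,-0.3,0,0,0],[0,0,-0.55,0,0,0],[0,0,-0.65,0,0,0],[0,0,-0.65,0,0,0]])

```text
time_s: 19.3
tcp_pos: [0.5545, 0.122, 0.1368]
eef_rot: [-179.8, 0.0, -72.9]
contact_force: [0.3, -0.1, -0.2]
gripper_width: 0.0003
```

```bash
python3 pl.py o 52 -34 120 -96.3; python3 look.py w10 553 121 0 30 40
python3 - <<'E'
from h import *
p,d=imaging.capture("side"); cv2.imwrite("pics/side10.png",cv2.resize(p[60:240,270:430],None,fx=3.5,fy=3.5))
E
```

```text
T [584.2, 259.5, 120.0, -96.3] t 19.3 units [-0.614 -0.343  0.086] [-0.002  0.001  0.26 ] rows>= 3 F [ 0.3 -0.1 -0.2]
w10 n 2523
z 0.8 mean [554.  119.5   5.5] [array([553.2, 120.9]), array([79.6, 78.4]), np.float64(17.9)] circ ((552.9854736328125, 121.00453186035156), 39.984867095947266)
pix 291 145 362 213
```

View pics/side10.png

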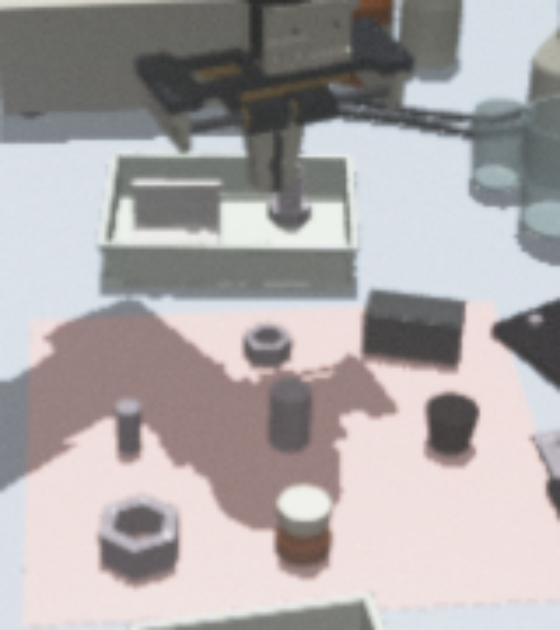

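The gripper closed on nothing. I'll check the nut.

```bash
python3 - <<'E'
from h import *
f=np.load("pics/w10.npz"); ci=imaging.camera_info("wrist"); ci['T']=f['T']
W=cloud(ci,f['d'])*1000; m=(W[...,2]>14)&(W[...,2]<30)&(np.hypot(W[...,0]-553,W[...,1]-121)<40); m[238:]=0
t=W[m]; print(len(t),np.percentile(t[:,2],[5,50,95]),[np.round(q,1) for q in cv2.minAreaRect(t[:,:2].astype(np.float32))])
cv2.imwrite("pics/w10c.png",cv2.resize(f['p'][100:330,200:460],None,fx=3,fy=2.6))
E
```

```text
641 [16.53434453 18.41525563 19.60791745] [array([553.2, 120.6]), array([35.3, 40. ]), np.float64(16.4)]
```

View pics/w10c.png

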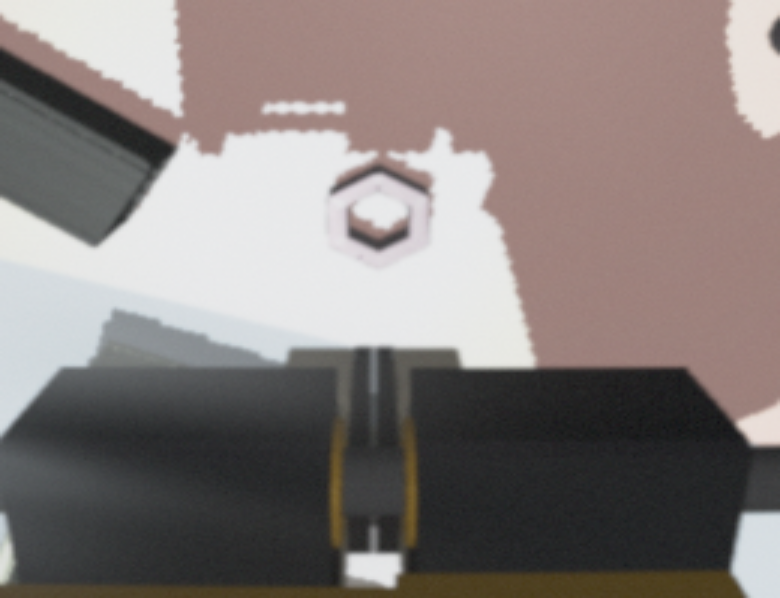

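The nut hasn't moved, so the tips must have passed above it. I'll measure where the fingertips are in the tool frame, using the wrist depth at several openings.

```bash
python3 - <<'E'
from h import *
# wrist camera pose in tool frame: from current state
from scipy.spatial.transform import Rotation as Ro
s=status.get_state(); R=Ro.from_euler('xyz',s['eef_rot'],degrees=True).as_matrix()
Tt=np.eye(4); Tt[:3,:3]=R; Tt[:3,3]=s['tcp_pos']
ci=imaging.camera_info("wrist"); Tc=np.linalg.inv(Tt)@ci['T']; print(Tc[:3,3].round(3))
for fn in ("w1","w9","w8","w6","w10"):
    f=np.load(f"pics/{fn}.npz"); c=dict(ci); c['T']=Tc
    P=cloud(c,f['d'])*1000
    m=(f['d']>0)&(f['d']<0.30)&(abs(P[...,0])<13)&(P[...,2]>-60)&(abs(P[...,1])<75)
    v,u=np.nonzero(m); q=P[m]
    if len(q)==0: print(fn,"none"); continue
    print(fn,len(q),"z max",np.percentile(q[:,2],[50,90,98,100]).round(1),"y range",q[:,1].min().round(1),q[:,1].max().round(1),"rows",v.min(),v.max())
    for lo in (-30,-20,-10,-5,0):
        k=q[(q[:,2]>lo)&(q[:,2]<lo+5)]
        print("   z",lo,len(k), (k[:,1].min().round(1),k[:,1].max().round(1),np.abs(k[:,1]).min().round(1)) if len(k) else "")
E
```

```text
[ 0.081 -0.    -0.183]
w1 2716 z max [-44.4 -31.  -26.7 -24.3] y range -62.4 61.5 rows 233 271
   z -30 211 (np.float64(-59.9), np.float64(59.2), np.float64(43.0))
   z -20 0 
   z -10 0 
   z -5 0 
   z 0 0 
w9 2428 z max [-44.9 -31.3 -27.2 -24.4] y range -49.3 48.2 rows 233 271
   z -30 171 (np.float64(-46.4), np.float64(45.3), np.float64(29.8))
   z -20 0 
   z -10 0 
   z -5 0 
   z 0 0 
w8 2380 z max [-42.2 101.8 105.4 109.3] y range -35.0 33.8 rows 175 271
   z -30 131 (np.float64(-34.4), np.float64(33.3), np.float64(17.9))
   z -20 0 
   z -10 0 
   z -5 0 
   z 0 0 
w6 2568 z max [-43.7 -26.6 105.2 109.5] y range -44.0 43.2 rows 175 271
   z -30 154 (np.float64(-41.7), np.float64(41.0), np.float64(25.5))
   z -20 0 
   z -10 0 
   z -5 0 
   z 0 0 
w10 906 z max [-39.1 -30.8 -27.8 -25.3] y range -16.2 15.7 rows 233 263
   z -30 75 (np.float64(-15.5), np.float64(14.8), np.float64(0.6))
   z -20 0 
   z -10 0 
   z -5 0 
   z 0 0
```

```bash
python3 - <<'E'
from h import *
s=status.get_state(); t=s['tcp_pos']; print(t)
for n in ("side","scene"):
    ci=imaging.camera_info(n); p,d=imaging.capture(n)
    a=[project(ci,t+np.array([0,0,k/1000]))[0] for k in (0,12,24,40)]; print(n,np.round(a,1))
    W=cloud(ci,d)*1000
    m=(abs(W[...,0]-t[0]*1000)<22)&(abs(W[...,1]-t[1]*1000)<22)&(W[...,2]>100)&(W[...,2]<220)
    print(n,m.sum(),"z low",np.percentile(W[...,2][m],[0,1,5]).round(1))
    u,v=a[1].astype(int); c=cv2.resize(p[v-40:v+40,u-50:u+50],None,fx=6,fy=6,interpolation=3)
    for q,col in zip(a,((0,0,255),(0,255,255),(0,255,0),(255,0,0))): cv2.circle(c,tuple(int(x) for x in ((q-[u-50,v-40])*6)),4,col,-1)
    cv2.imwrite(f"pics/tip_{n}.png",c)
E
```

```text
[0.55300674 0.12131622 0.13433542]
side [[346.3 121.3]
 [346.4 117.6]
 [346.5 113.7]
 [346.6 108.6]]
side 263 z low [159.9 161.9 165.2]
scene [[415.  223.1]
 [415.6 219. ]
 [416.2 214.8]
 [417.  209.1]]
scene 27 z low [161.9 162.  162.6]
```

View pics/tip_side.png

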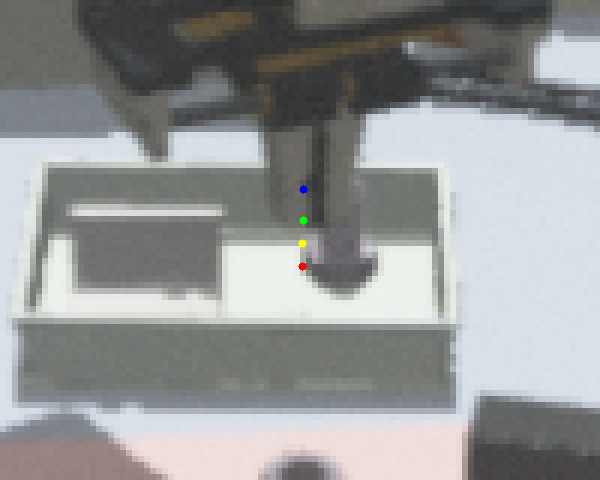

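View pics/tip_scene.png

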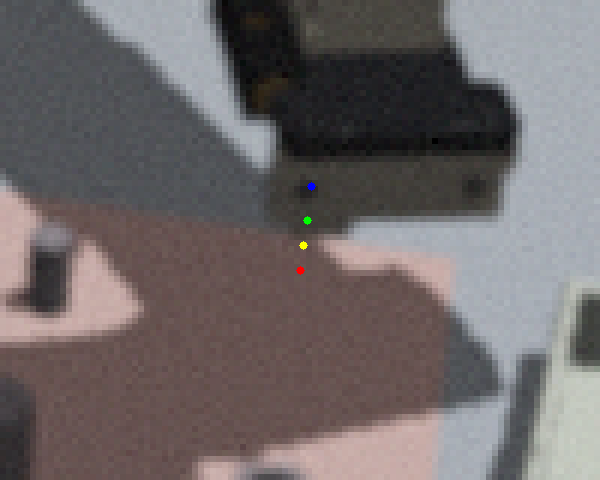

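All three cameras agree that the real fingertips sit about 25 mm above the reported TCP, so the TCP readout doesn't match the fingers. From here I plan with tip = TCP + 25 mm. Going back for the nut with the tips at about 5 mm, which is TCP z ≈ −20 mm.

Call:
apply_moves(moves=[[0,0,0,0,0,0],[0,0,0,0,0,0],[0,0,0,0,0,0],[0,0,0,0,0,0],[0,0,0,0,0,0],[0,0,0,0,0,0]], hand=-0.4)

```text
time_s: 20.25
tcp_pos: [0.5527, 0.1211, 0.1336]
eef_rot: [179.9, -0.0, -73.0]
contact_force: [-1.2, 0.3, -0.5]
gripper_width: 0.055
```

```bash
python3 pl.py 553.3 120.7 10 -73.4; python3 pl.py 553.3 120.7 -20 -73.4
```

```text
T [553.3, 120.7, 10.0, -73.4] t 20.25 units [ 0.002 -0.003  0.618] [ 0.001 -0.     0.005] rows>= 2 F [-1.2  0.3 -0.5]
T [553.3, 120.7, -20.0, -73.4] t 20.25 units [ 0.002 -0.004  0.768] [ 0.001 -0.     0.005] rows>= 3 F [-1.2  0.3 -0.5]
```

Call:
apply_moves(moves=[[0,-0.003,0.25,0,0,0.005],[0,-0.003,0.45,0,0,0.005],[0,-0.003,0.62,0,0,0.005],[0,-0.003,0.66,0,0,0.005],[0,-0.003,0.66,0,0,0.005]])

```text
time_s: 20.88
tcp_pos: [0.5533, 0.1211, 0.0019]
eef_rot: [179.9, -0.0, -73.4]
contact_force: [-0.1, 0.0, 0.6]
gripper_width: 0.0614
```

```bash
 python3 pl.py 553.3 120.7 -20 -73.4
```

```text
T [553.3, 120.7, -20.0, -73.4] t 20.88 units [0.002 0.001 0.11 ] [ 0.002 -0.001  0.   ] rows>= 1 F [-0.1  0.   0.6]
```

Call:
apply_moves(moves=[[0.002,0.001,0.05,0,0,0],[0.002,0.001,0.08,0,0,0],[0.002,0.001,0.105,0,0,0],[0.002,0.001,0.105,0,0,0]])

```text
time_s: 21.38
tcp_pos: [0.553, 0.1206, -0.0193]
eef_rot: [179.8, -0.1, -73.4]
contact_force: [-0.5, -0.7, 0.3]
gripper_width: 0.0612
```

Call:
apply_moves(moves=[[0,0,0,0,0,0],[0,0,0,0,0,0],[0,0,0,0,0,0],[0,0,0,0,0,0],[0,0,0,0,0,0]], hand=1.0, grip_force=35)

```text
time_s: 22.0
tcp_pos: [0.5531, 0.1207, -0.0192]
eef_rot: [179.9, -0.1, -73.4]
contact_force: [-1.2, -0.1, 1.7]
gripper_width: 0.0356
```

Gripped at 35.6 mm, so it has the nut. Lifting.

Call:
apply_moves(moves=[[0,0,-0.1,0,0,0],[0,0,-0.3,0,0,0],[0,0,-0.5,0,0,0],[0,0,-0.6,0,0,0],[0,0,-0.6,0,0,0]])

```text
time_s: 22.62
tcp_pos: [0.5543, 0.1213, 0.1024]
eef_rot: [-180.0, -0.0, -73.4]
contact_force: [-0.3, 0.1, -1.2]
gripper_width: 0.0358
```

```bash
 python3 pl.py o 52 -34 100 -96.3
```

```text
T [584.2, 259.5, 100.0, -96.3] t 22.62 units [-0.619 -0.341  0.012] [-0.    -0.     0.255] rows>= 3 F [-0.3  0.1 -1.2]
```

Call:
apply_moves(moves=[[-0.18,-0.1,0,0,0,0.09],[-0.4,-0.22,0,0,0,0.18],[-0.58,-0.32,0,0,0,0.255],[-0.619,-0.341,0,0,0,0.255],[-0.619,-0.341,0.1,0,0,0.255],[-0.619,-0.341,0.1,0,0,0.255]])

```text
time_s: 23.38
tcp_pos: [0.5824, 0.2579, 0.0797]
eef_rot: [179.8, -0.2, -96.3]
contact_force: [0.3, 0.2, -1.1]
gripper_width: 0.0355
```

```bash
 python3 pl.py o 52 -34 -8 -96.3; python3 look.py w11 593 330 50 66 25
```

```text
T [584.2, 259.5, -8.0, -96.3] t 23.38 units [-0.01  -0.01   0.439] [ 0.002 -0.002 -0.   ] rows>= 2 F [ 0.3  0.2 -1.1]
w11 n 233
z 58.7 mean [593.7 332.3  58.4] [array([593.7, 332.6]), array([11.3, 21.8]), np.float64(81.3)] circ ((593.803955078125, 333.01953125), 11.070290565490723)
pix 308 299 334 309
```

View pics/w11.png

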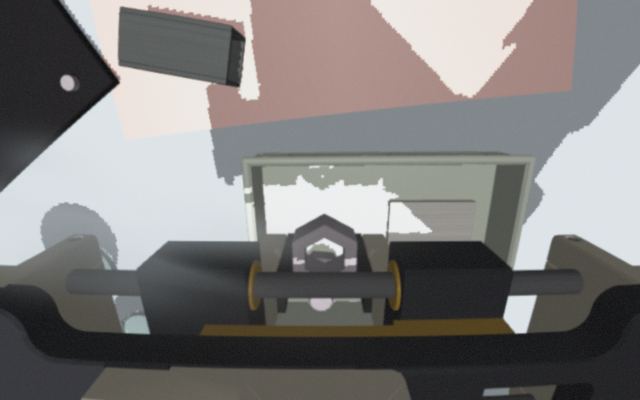

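Call:
apply_moves(moves=[[-0.01,-0.01,0.15,0.002,-0.002,0],[-0.01,-0.01,0.3,0.002,-0.002,0],[-0.01,-0.01,0.4,0.002,-0.002,0],[-0.01,-0.01,0.45,0.002,-0.002,0],[-0.01,-0.01,0.45,0.002,-0.002,0]])

```text
time_s: 24.05
tcp_pos: [0.5853, 0.2594, -0.009]
eef_rot: [-179.9, 0.0, -96.3]
contact_force: [-0.2, -0.2, 0.2]
gripper_width: 0.036
```

```bash
 python3 pl.py o 52 -34 -15 -96.3
```

```text
T [584.2, 259.5, -15.0, -96.3] t 24.05 units [0.    0.006 0.03 ] [-0.001  0.    -0.   ] rows>= 1 F [-0.2 -0.2  0.2]
```

Call:
apply_moves(moves=[[0,0,0.024,0,0,0],[0,0,0.024,0,0,0]])

```text
time_s: 24.3
tcp_pos: [0.5855, 0.2595, -0.0133]
eef_rot: [-179.9, 0.1, -96.3]
contact_force: [-0.2, -0.4, -0.7]
gripper_width: 0.0354
```

Call:
apply_moves(moves=[[0,0,0.005,0,0,0],[0,0,0.005,0,0,0]])

```text
time_s: 24.55
tcp_pos: [0.5856, 0.2596, -0.0141]
eef_rot: [-179.9, 0.1, -96.3]
contact_force: [-0.2, -0.0, -0.9]
gripper_width: 0.0358
```

Call:
apply_moves(moves=[[0,0,0.004,0,0,0],[0,0,0.004,0,0,0]])

```text
time_s: 24.8
tcp_pos: [0.5856, 0.2597, -0.0149]
eef_rot: [-179.9, 0.1, -96.3]
contact_force: [0.1, -0.3, -1.3]
gripper_width: 0.0356
```

Call:
apply_moves(moves=[[0,0,0.004,0,0,0],[0,0,0.004,0,0,0]])

```text
time_s: 25.05
tcp_pos: [0.5856, 0.2597, -0.0151]
eef_rot: [-179.9, 0.1, -96.3]
contact_force: [-2.2, -0.1, 4.3]
gripper_width: 0.0357
```

Call:
apply_moves(moves=[[0,0,0,0,0,0],[0,0,0,0,0,0],[0,0,0,0,0,0],[0,0,0,0,0,0]], hand=-0.08)

```text
time_s: 25.55
tcp_pos: [0.5856, 0.2597, -0.0153]
eef_rot: [-179.9, 0.1, -96.3]
contact_force: [-0.5, 0.3, -0.2]
gripper_width: 0.0474
```

Call:
apply_moves(moves=[[0,0,-0.1,0,0,0],[0,0,-0.3,0,0,0],[0,0,-0.55,0,0,0],[0,0,-0.75,0,0,0],[0,0,-0.75,0,0,0]])

```text
time_s: 26.18
tcp_pos: [0.5873, 0.2608, 0.1389]
eef_rot: [-179.6, 0.3, -96.3]
contact_force: [-0.5, 0.2, -0.0]
gripper_width: 0.0472
```

```bash
python3 look.py w12 585.5 259.5 19 27 28;  python3 pl.py 675.7 122.8 120 -16.6
```

```text
w12 n 646
z 22.5 mean [585.9 259.4  22.4] [array([585.7, 260.4]), array([40.3, 35.8]), np.float64(82.7)] circ ((585.8543701171875, 260.1810607910156), 20.351547241210938)
pix 310 165 344 202
T [675.7, 122.8, 120.0, -16.6] t 26.23 units [ 0.634 -0.521  0.083] [-0.004  0.    -0.886] rows>= 8 F [ 0.5  0.5 -0.4]
```

View pics/w12.png

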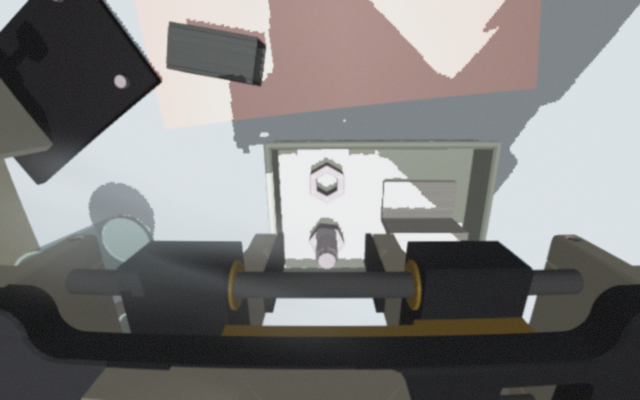

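The nut lies flat at (327,182), world (586,260), 36 mm across flats. Before reaching for the tube, I'll check how tall the stand beside it is.

```bash
python3 - <<'E'
from h import *
for n in ("scene","side"):
    ci=imaging.camera_info(n); d=np.load(f"pics/{n}0.npz")['d']; W=cloud(ci,d)*1000
    for lo,hi in ((10,30),(30,80),(80,110),(110,250)):
        m=(W[...,2]>lo)&(W[...,2]<hi)&(W[...,0]>730)&(W[...,0]<1000)&(W[...,1]>0)&(W[...,1]<230)&(d>0)
        q=W[m]; print(n,lo,hi,len(q), (np.percentile(q,[2],axis=0).round(),np.percentile(q,98,axis=0).round()) if len(q)>10 else "")
E
```

```text
scene 10 30 2683 (array([[760.,  28.,  10.]]), array([928., 203.,  27.]))
scene 30 80 844 (array([[893.,  98.,  31.]]), array([937., 187.,  79.]))
scene 80 110 872 (array([[866.,  86.,  81.]]), array([936., 186., 109.]))
scene 110 250 874 (array([[887.,  99., 111.]]), array([936., 186., 135.]))
side 10 30 1587 (array([[765.,  30.,  10.]]), array([968., 185.,  25.]))
side 30 80 271 (array([[865.,  89.,  31.]]), array([937., 182.,  79.]))
side 80 110 422 (array([[859.,  82.,  81.]]), array([935., 179., 109.]))
side 110 250 291 (array([[885.,  94., 111.]]), array([938., 181., 135.]))
```

The tall part only starts at x ≥ 860 mm, so it's clear.

Call:
apply_moves(moves=[[0.1,-0.08,0,0,0,-0.11],[0.2,-0.16,0,0,0,-0.22],[0.3,-0.25,0,0,0,-0.33],[0.4,-0.33,0,0,0,-0.44],[0.5,-0.42,0,0,0,-0.55],[0.6,-0.5,0,0,0,-0.66],[0.634,-0.521,0,0,0,-0.77],[0.634,-0.521,0.05,0,0,-0.88],[0.634,-0.521,0.08,0,0,-0.886],[0.634,-0.521,0.08,0,0,-0.886]], hand=-0.8)

```text
time_s: 27.48
tcp_pos: [0.6749, 0.1226, 0.1191]
eef_rot: [-179.8, -0.1, -16.8]
contact_force: [-0.0, -0.3, 0.4]
gripper_width: 0.0786
```

```bash
python3 look.py w13 675.7 122.8 36 46 60;  python3 pl.py 675.7 122.8 -18 -16.6
```

```text
w13 n 3532
z 39.4 mean [677.5 122.9  39.4] [array([675.5, 123.5]), array([40.1, 80.5]), np.float64(72.8)] circ ((676.1983642578125, 123.04524230957031), 43.60624694824219)
pix 302 153 346 235
T [675.7, 122.8, -18.0, -16.6] t 27.52 units [-0.     0.002  0.689] [-0.002 -0.002 -0.001] rows>= 3 F [-0.4  0.2  0.3]
```

View pics/w13.png

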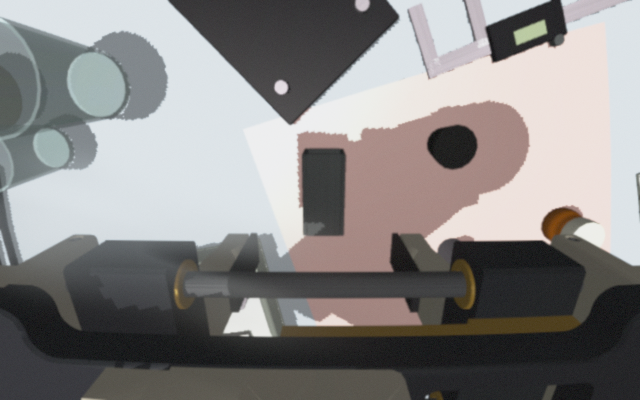

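The tube is at (324,193), 40 × 80 mm, axis −17.2°, centred on the jaws. Going down.

Call:
apply_moves(moves=[[0,0,0.2,0,0,0.005],[0,-0.002,0.45,0,0,0.005],[0,-0.002,0.6,0,0,0.005],[0,-0.002,0.675,0,0,0.005],[0,-0.002,0.675,0,0,0.005]])

```text
time_s: 28.15
tcp_pos: [0.6758, 0.1235, -0.0157]
eef_rot: [-179.8, -0.1, -17.2]
contact_force: [-0.1, 0.1, 1.1]
gripper_width: 0.0788
```

Call:
apply_moves(moves=[[0,0,0,0,0,0],[0,0,0,0,0,0],[0,0,0,0,0,0],[0,0,0,0,0,0],[0,0,0,0,0,0],[0,0,0,0,0,0]], hand=1.0, grip_force=45)

```text
time_s: 28.9
tcp_pos: [0.6759, 0.1236, -0.0153]
eef_rot: [-179.8, -0.1, -17.2]
contact_force: [-1.1, -1.1, 3.6]
gripper_width: 0.0397
```

Call:
apply_moves(moves=[[0,0,-0.1,0,0,0],[0,0,-0.3,0,0,0],[0,0,-0.5,0,0,0],[0,0,-0.6,0,0,0],[0,0,-0.6,0,0,0]])

```text
time_s: 29.52
tcp_pos: [0.6761, 0.1236, 0.1059]
eef_rot: [-179.7, -0.2, -17.2]
contact_force: [-0.7, 0.7, -3.5]
gripper_width: 0.0396
```

```bash
python3 pl.py s 0 18 100 6.9; python3 -c "
from h import *
p,d=imaging.capture('side'); cv2.imwrite('pics/side14.png',cv2.resize(p[60:300,270:450],None,fx=3,fy=2.5))"
```

```text
T [516.8, -285.6, 100.0, 6.9] t 29.52 units [-0.156  2.19   0.019] [-0.002 -0.003 -0.268] rows>= 8 F [-0.7  0.7 -3.5]
```

View pics/side14.png

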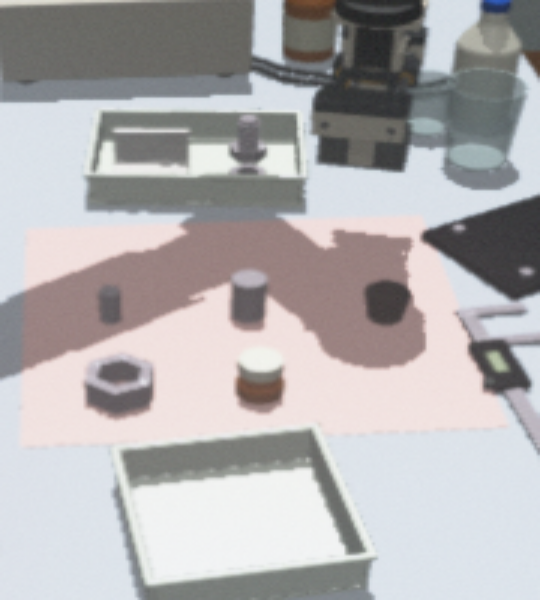

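The tube is held at 39.6 mm. Carrying it to the square tub.

Call:
apply_moves(moves=[[-0.02,0.2,0,0,0,-0.08],[-0.03,0.45,0,0,0,-0.16],[-0.05,0.72,0,0,0,-0.24],[-0.07,0.98,0,0,0,-0.268]])

```text
time_s: 30.08
tcp_pos: [0.6016, -0.0612, 0.1012]
eef_rot: [-179.9, 0.0, 7.0]
contact_force: [0.9, 0.1, -3.6]
gripper_width: 0.0398
```

```bash
python3 pl.py s 0 18 100 6.9
```

```text
T [516.8, -285.6, 100.0, 6.9] t 30.07 units [-0.558  1.062  0.004] [-0.002  0.     0.002] rows>= 4 F [ 0.9  0.1 -3.6]
```

Call:
apply_moves(moves=[[-0.13,0.24,0,0,0,0],[-0.26,0.5,0,0,0,0],[-0.4,0.75,0,0,0,0],[-0.52,0.95,0,0,0,0],[-0.558,1.0,0,0,0,0],[-0.558,1.0,0,0,0,0]])

```text
time_s: 30.82
tcp_pos: [0.5139, -0.2737, 0.0992]
eef_rot: [-179.8, 0.2, 6.9]
contact_force: [0.4, 0.4, -3.1]
gripper_width: 0.0399
```

```bash
python3 pl.py s 0 18 40 6.9;python3 look.py w15 516 -290 2 7 60; python3 - <<'E'
from h import *
f=np.load("pics/w15.npz"); ci=imaging.camera_info("wrist"); ci['T']=f['T']; W=cloud(ci,f['d'])*1000
m=(W[...,2]>40)&(W[...,2]<50)&(np.abs(W[...,0]-519)<110)&(np.abs(W[...,1]+303)<110); v,u=np.nonzero(m); print(u.min(),v.min(),u.max(),v.max())
q=W[m]
print("rim",[np.round(a,1) for a in cv2.minAreaRect(q[:,:2].astype(np.float32))])
E
```

```text
T [516.8, -285.6, 40.0, 6.9] t 30.82 units [0.008 0.062 0.296] [-0.002  0.002  0.   ] rows>= 1 F [ 0.4  0.4 -3.1]
w15 n 6260
z 3.5 mean [ 537.5 -296.8    3.5] [array([ 528.9, -294.5]), array([119.9,  92.2]), np.float64(70.6)] circ ((516.0001220703125, -289.99493408203125), 59.994483947753906)
pix 281 129 402 236
258 102 467 240
rim [array([ 542.5, -300.8]), array([119.1, 165.4]), np.float64(6.4)]
```

View pics/w15.png

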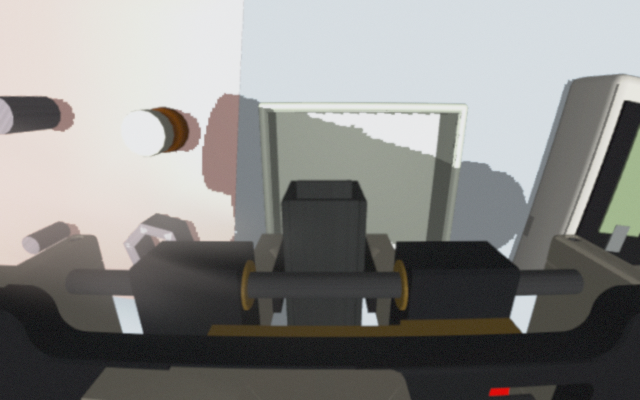

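Call:
apply_moves(moves=[[0.008,0.062,0,-0.002,0.002,0],[0.008,0.062,0.15,-0.002,0.002,0],[0.008,0.062,0.3,-0.002,0.002,0],[0.008,0.062,0.45,-0.002,0.002,0],[0.008,0.062,0.525,-0.002,0.002,0],[0.008,0.062,0.525,-0.002,0.002,0]])

```text
time_s: 31.62
tcp_pos: [0.5172, -0.2846, -0.0065]
eef_rot: [-180.0, 0.1, 7.0]
contact_force: [-0.7, 0.0, -2.5]
gripper_width: 0.0401
```

```bash
python3 pl.py s 0 18 -11.4 6.9
```

```text
T [516.8, -285.6, -11.4, 6.9] t 31.62 units [-0.003  0.005  0.025] [-0.     0.001  0.001] rows>= 1 F [-0.7  0.  -2.5]
```

Call:
apply_moves(moves=[[-0.003,0.005,0.02,0,0.001,0],[-0.003,0.005,0.02,0,0.001,0]])

```text
time_s: 31.88
tcp_pos: [0.5171, -0.2858, -0.0098]
eef_rot: [-180.0, -0.1, 7.0]
contact_force: [-1.0, -0.5, -3.5]
gripper_width: 0.04
```

Call:
apply_moves(moves=[[0,0,0.005,0,0,0],[0,0,0.005,0,0,0]])

```text
time_s: 32.12
tcp_pos: [0.5174, -0.2858, -0.0103]
eef_rot: [-180.0, -0.1, 7.0]
contact_force: [-0.2, -0.6, -2.9]
gripper_width: 0.0399
```

Call:
apply_moves(moves=[[0,0,0.004,0,0,0],[0,0,0.004,0,0,0]])

```text
time_s: 32.38
tcp_pos: [0.5174, -0.2859, -0.0111]
eef_rot: [-180.0, -0.1, 7.0]
contact_force: [0.2, -0.3, -3.3]
gripper_width: 0.0392
```

Call:
apply_moves(moves=[[0,0,0.004,0,0,0],[0,0,0.004,0,0,0]])

```text
time_s: 32.62
tcp_pos: [0.5175, -0.2859, -0.0114]
eef_rot: [180.0, -0.1, 7.0]
contact_force: [-2.5, 1.7, 5.1]
gripper_width: 0.04
```

Call:
apply_moves(moves=[[0,0,0,0,0,0],[0,0,0,0,0,0],[0,0,0,0,0,0],[0,0,0,0,0,0]], hand=-0.15)

```text
time_s: 33.12
tcp_pos: [0.5175, -0.2859, -0.0114]
eef_rot: [180.0, -0.1, 7.1]
contact_force: [0.0, -0.1, 0.0]
gripper_width: 0.0501
```

Call:
apply_moves(moves=[[0,0,-0.1,0,0,0],[0,0,-0.3,0,0,0],[0,0,-0.55,0,0,0],[0,0,-0.75,0,0,0],[0,0,-0.75,0,0,0]])

```text
time_s: 33.75
tcp_pos: [0.5194, -0.2867, 0.1425]
eef_rot: [179.8, -0.5, 7.1]
contact_force: [0.3, 0.3, -0.4]
gripper_width: 0.0507
```

```bash
python3 look.py w16 517 -286 39 50 50; python3 pl.py 560 5.3 130 -83.1
```

```text
w16 n 3098
z 43.4 mean [ 519.2 -285.8   43.4] [array([ 517.4, -286.1]), array([80.4, 40. ]), np.float64(7.1)] circ ((517.7431640625, -286.06524658203125), 43.93947219848633)
pix 303 153 343 230
T [560.0, 5.3, 130.0, -83.1] t 33.8 units [ 0.387 -1.42   0.051] [-0.002 -0.003  1.002] rows>= 9 F [-0.5 -0.5 -0.4]
```

View pics/w16.png

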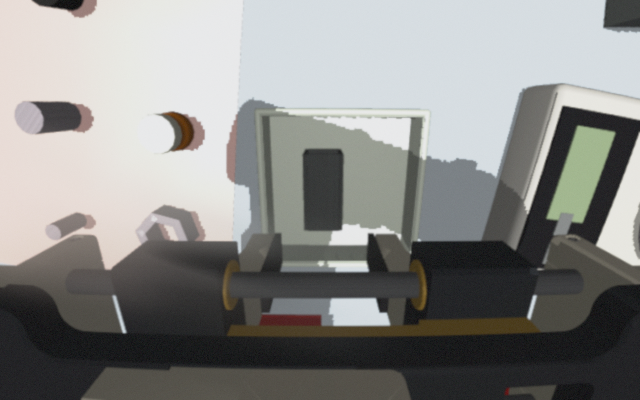

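The tube is set on the floor at (323,190), world (517,−286), 7.1° against 6.9° for the tub. Next, the thick bar.

Call:
apply_moves(moves=[[0.1,-0.2,0,0,0,0.11],[0.2,-0.42,0,0,0,0.22],[0.3,-0.65,0,0,0,0.33],[0.387,-0.85,0,0,0,0.44],[0.387,-1.0,0,0,0,0.55],[0.387,-1.0,0,0,0,0.66],[0.387,-1.0,0,0,0,0.77],[0.387,-1.0,0,0,0,0.88],[0.387,-1.0,0,0,0,0.99],[0.387,-1.0,0,0,0,1.0]], hand=-0.5)

```text
time_s: 35.05
tcp_pos: [0.5695, -0.0781, 0.1389]
eef_rot: [-179.8, -0.1, -82.9]
contact_force: [0.6, -0.4, 0.1]
gripper_width: 0.0657
```

```bash
python3 look.py w17 560 5.3 44 56 35; python3 pl.py 560 5.3 130 -83.1
```

```text
w17 n 439
z 49.4 mean [560.5  -0.8  49.1] [array([560.4,  -1. ]), array([30.7, 18.1]), np.float64(7.1)] circ ((559.7808227539062, 4.37208890914917), 15.595301628112793)
pix 310 254 339 271
T [560.0, 5.3, 130.0, -83.1] t 35.1 units [-0.42  -0.004  0.045] [-0.002 -0.001  0.003] rows>= 2 F [-0.5 -0.3  0.7]
```

View pics/w17.png

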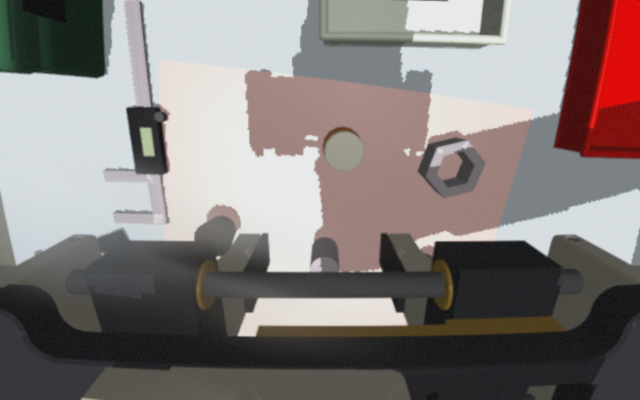

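Call:
apply_moves(moves=[[-0.2,0,0,0,0,0],[-0.4,-0.004,0,0,0,0],[-0.42,-0.004,0,0,0,0.003],[-0.42,-0.004,0,0,0,0.003]])

```text
time_s: 35.6
tcp_pos: [0.5598, 0.0055, 0.1388]
eef_rot: [-179.8, -0.1, -82.9]
contact_force: [-0.3, -0.4, -0.3]
gripper_width: 0.0657
```

```bash
python3 look.py w18 560 5.3 44 56 35; python3 pl.py 560 5.2 -10 -83.1
```

```text
w18 n 825
z 49.5 mean [559.7   5.   49.4] [array([559.5,   5.4]), array([31.2, 30.8]), np.float64(87.1)] circ ((559.709716796875, 5.634326457977295), 15.827646255493164)
pix 309 176 341 208
T [560.0, 5.2, -10.0, -83.1] t 35.65 units [-0.002  0.002  0.744] [-0.002 -0.001  0.001] rows>= 3 F [-0.3  0.2  0.2]
```

View pics/w18.png

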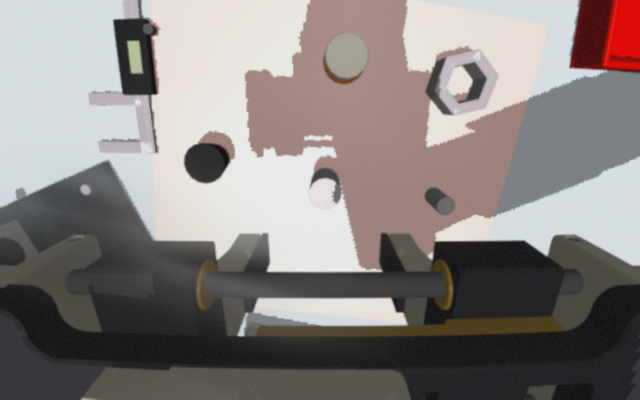

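The thick bar is at (324,190), r = 15.8 mm, z = 49.5, between the jaws. The slim bar is at (440,201), clear.

Call:
apply_moves(moves=[[0,0,0.2,0,0,0],[0,0,0.45,0,0,0],[0,0,0.65,0,0,0],[0,0,0.74,0,0,0],[0,0,0.74,0,0,0]])

```text
time_s: 36.28
tcp_pos: [0.5591, 0.0035, -0.0108]
eef_rot: [180.0, -0.1, -83.0]
contact_force: [0.1, 0.2, 0.4]
gripper_width: 0.0654
```

Call:
apply_moves(moves=[[0,0,0,0,0,0],[0,0,0,0,0,0],[0,0,0,0,0,0],[0,0,0,0,0,0],[0,0,0,0,0,0],[0,0,0,0,0,0]], hand=1.0, grip_force=45)

```text
time_s: 37.02
tcp_pos: [0.5596, 0.0036, -0.0102]
eef_rot: [-180.0, -0.1, -83.0]
contact_force: [-1.1, 0.2, 5.9]
gripper_width: 0.0312
```

Call:
apply_moves(moves=[[0,0,-0.1,0,0,0],[0,0,-0.3,0,0,0],[0,0,-0.55,0,0,0],[0,0,-0.65,0,0,0],[0,0,-0.65,0,0,0]])

```text
time_s: 37.65
tcp_pos: [0.56, 0.0042, 0.1208]
eef_rot: [-179.8, -0.1, -83.0]
contact_force: [0.8, 0.7, -3.4]
gripper_width: 0.0315
```

```bash
python3 pl.py s 0 -40 120 -83.1; python3 -c "
from h import *
p,d=imaging.capture('side'); cv2.imwrite('pics/side19.png',cv2.resize(p[60:300,270:450],None,fx=3,fy=2.5))"
```

```text
T [523.8, -343.2, 120.0, -83.1] t 37.65 units [1.702 0.391 0.005] [-0.002 -0.001  0.001] rows>= 6 F [ 0.8  0.7 -3.4]
```

View pics/side19.png

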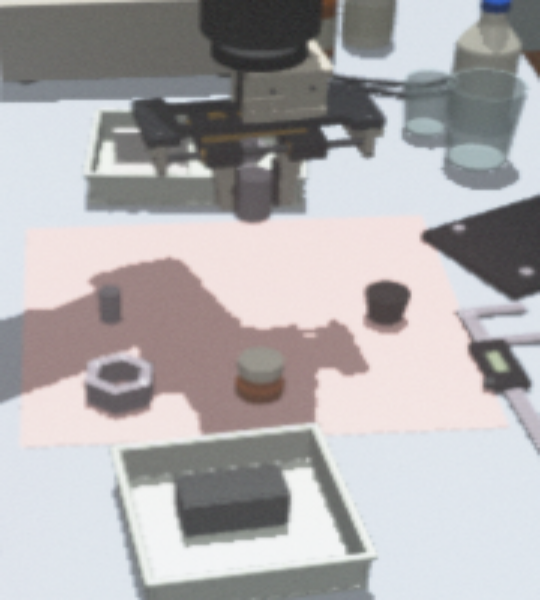

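Call:
apply_moves(moves=[[0.2,0.05,0,0,0,0],[0.42,0.1,0,0,0,0],[0.65,0.15,0,0,0,0],[0.88,0.2,0,0,0,0]])

```text
time_s: 38.2
tcp_pos: [0.539, -0.1766, 0.1171]
eef_rot: [179.8, -0.0, -83.0]
contact_force: [1.7, -0.3, -2.2]
gripper_width: 0.0314
```

```bash
python3 pl.py s 0 -42 120 -83.1
```

```text
T [524.0, -345.2, 120.0, -83.1] t 38.2 units [ 0.827  0.177 -0.013] [ 0.002 -0.     0.001] rows>= 3 F [ 1.7 -0.3 -2.2]
```

Call:
apply_moves(moves=[[0.25,0.05,0,0,0,0],[0.5,0.11,0,0,0,0],[0.75,0.16,0,0.002,0,0],[0.827,0.177,0,0.002,0,0.001],[0.827,0.177,0,0.002,0,0.001],[0.827,0.177,0,0.002,0,0.001]])

```text
time_s: 38.95
tcp_pos: [0.5234, -0.3442, 0.1161]
eef_rot: [179.9, 0.0, -83.1]
contact_force: [0.6, 0.1, -2.3]
gripper_width: 0.031
```

```bash
python3 pl.py s 0 -42 0 -83.1;python3 -c "
from h import *
p,d=imaging.capture('side'); cv2.imwrite('pics/side20.png',cv2.resize(p[160:340,270:450],None,fx=3,fy=3))"
```

```text
T [524.0, -345.2, 0.0, -83.1] t 38.95 units [ 0.006 -0.003  0.581] [ 0.001  0.    -0.   ] rows>= 2 F [ 0.6  0.1 -2.3]
```

View pics/side20.png

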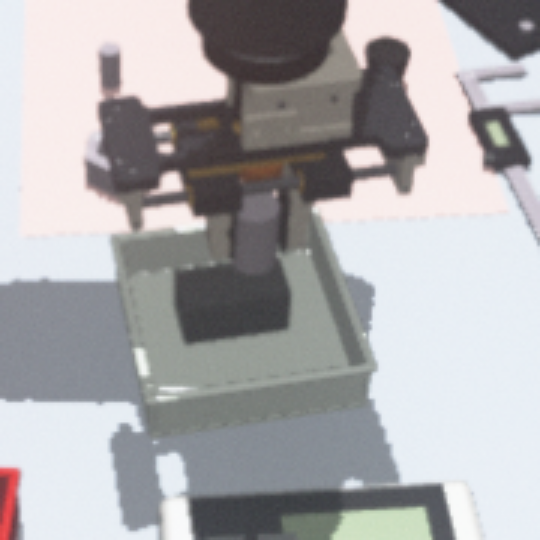

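Call:
apply_moves(moves=[[0.006,0,0.15,0.001,0,0],[0.006,0,0.35,0.001,0,0],[0.006,0,0.5,0.001,0,0],[0.006,0,0.58,0.001,0,0],[0.006,0,0.58,0.001,0,0],[0.006,0,0.58,0.001,0,0]])

```text
time_s: 39.75
tcp_pos: [0.5249, -0.3453, 0.0019]
eef_rot: [-179.9, -0.0, -83.0]
contact_force: [0.0, -0.2, -2.0]
gripper_width: 0.0314
```

```bash
python3 pl.py s 0 -42 -5 -83.1
```

```text
T [524.0, -345.2, -5.0, -83.1] t 39.75 units [-0.001  0.004  0.035] [-0.001 -0.001  0.001] rows>= 1 F [ 0.  -0.2 -2. ]
```

Call:
apply_moves(moves=[[0,0,0.035,-0.001,0,0],[0,0,0.035,-0.001,0,0]])

```text
time_s: 40.0
tcp_pos: [0.525, -0.3453, -0.0048]
eef_rot: [-179.9, -0.1, -83.0]
contact_force: [-0.9, 0.7, -3.6]
gripper_width: 0.0315
```

Call:
apply_moves(moves=[[0,0,0.005,0,0,0],[0,0,0.005,0,0,0]])

```text
time_s: 40.25
tcp_pos: [0.525, -0.3454, -0.0058]
eef_rot: [-179.9, -0.1, -83.0]
contact_force: [0.6, -0.8, -2.9]
gripper_width: 0.0312
```

Call:
apply_moves(moves=[[0,0,0.004,0,0,0],[0,0,0.004,0,0,0]])

```text
time_s: 40.5
tcp_pos: [0.5251, -0.3455, -0.0062]
eef_rot: [-179.9, -0.1, -83.0]
contact_force: [-0.3, 1.0, 2.0]
gripper_width: 0.0314
```

On the floor. Opening to about 46 mm and going up.

Call:
apply_moves(moves=[[0,0,0,0,0,0],[0,0,0,0,0,0],[0,0,0,0,0,0],[0,0,0,0,0,0],[0,0,0,0,0,0]], hand=-0.05)

```text
time_s: 41.12
tcp_pos: [0.5251, -0.3454, -0.0062]
eef_rot: [-179.9, -0.1, -83.0]
contact_force: [0.0, -0.7, -1.3]
gripper_width: 0.0466
```

Call:
apply_moves(moves=[[0,0,-0.1,0,0,0],[0,0,-0.3,0,0,0],[0,0,-0.55,0,0,0],[0,0,-0.8,0,0,0],[0,0,-0.9,0,0,0],[0,0,-0.9,0,0,0]])

```text
time_s: 41.88
tcp_pos: [0.5259, -0.3456, 0.176]
eef_rot: [-179.7, -0.2, -83.0]
contact_force: [-0.3, 0.8, -0.6]
gripper_width: 0.0461
```

Call:
apply_moves(moves=[[-0.25,-0.2,-0.2,0,0,0],[-0.5,-0.2,-0.4,0,0,0],[-0.75,-0.2,-0.6,0,0,0],[-1.0,-0.2,-0.7,0,0,0],[-1.0,-0.2,-0.7,0,0,0],[-1.0,-0.2,-0.7,0,0,0]])

```text
time_s: 42.62
tcp_pos: [0.5403, -0.1414, 0.3145]
eef_rot: [-179.8, -0.1, -83.0]
contact_force: [0.3, -0.5, -0.4]
gripper_width: 0.046
```

```bash
python3 look.py w21 525 -344 50 58 30; python3 - <<'E'
from h import *
for n in ("scene","side"):
    p,d=imaging.capture(n); cv2.imwrite(f"pics/{n}21.png",p); np.savez(f"pics/{n}21.npz",p=p,d=d)
from meas import tops
for n in ("scene","side"):
    f=np.load(f"pics/{n}21.npz"); ci=imaging.camera_info(n); W=cloud(ci,f['d'])*1000
    for nm,x,y,z0,z1,r in (("angle",489,316,48,60,45),("bolt",593,330,54,65,20),("nut",586,260,19,28,26),("tube",517,-286,40,52,46),("bar",525,-345,50,60,24),("lnut",440,-112,26,36,40),("slim",435,6.5,36,46,18)):
        m=(W[...,2]>z0)&(W[...,2]<z1)&(np.hypot(W[...,0]-x,W[...,1]-y)<r)&(f['d']>0); t=W[m]
        print(n,nm,len(t),[np.round(a,1) for a in cv2.minAreaRect(t[:,:2].astype(np.float32))] if len(t)>4 else "")
E
```

```text
w21 n 493
z 53.5 mean [ 525.3 -342.2   53.5] [array([ 525.4, -342.3]), array([31.5, 31.8]), np.float64(18.4)] circ ((524.9749755859375, -342.4552917480469), 16.33081817626953)
pix 343 4 366 30
scene angle 86 [array([489.4, 316.8]), array([ 8.6, 78.8]), np.float64(83.6)]
scene bolt 64 [array([595.4, 329.7]), array([19.3, 19.4]), np.float64(81.1)]
scene nut 138 [array([585.7, 261. ]), array([39.1, 36. ]), np.float64(23.1)]
scene tube 305 [array([ 518.7, -297.6]), array([83.4, 65.7]), np.float64(7.0)]
scene bar 83 [array([ 526.4, -342.7]), array([36.1, 29.7]), np.float64(25.3)]
scene lnut 163 [array([ 440.2, -111.8]), array([63. , 54.3]), np.float64(22.1)]
scene slim 37 [array([434.9,   8.7]), array([22.1, 18.6]), np.float64(10.1)]
side angle 70 [array([488.3, 314.4]), array([12.7, 78.7]), np.float64(81.9)]
side bolt 24 [array([594. , 325.9]), array([20.2, 19.1]), np.float64(20.8)]
side nut 30 [array([586.2, 266.8]), array([32.3, 19.1]), np.float64(2.2)]
side tube 536 [array([ 517.1, -286.7]), array([80.9, 44.6]), np.float64(5.3)]
side bar 154 [array([ 524.8, -343.6]), array([32.1, 29.8]), np.float64(85.1)]
side lnut 184 [array([ 439.2, -114.4]), array([61.3, 55.1]), np.float64(87.2)]
side slim 31 [array([434.2,   3.9]), array([20. , 19.2]), np.float64(30.7)]
```

View pics/w21.png

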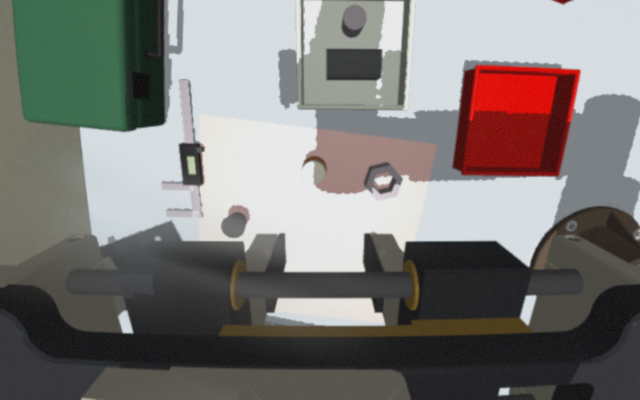

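View pics/side21.png

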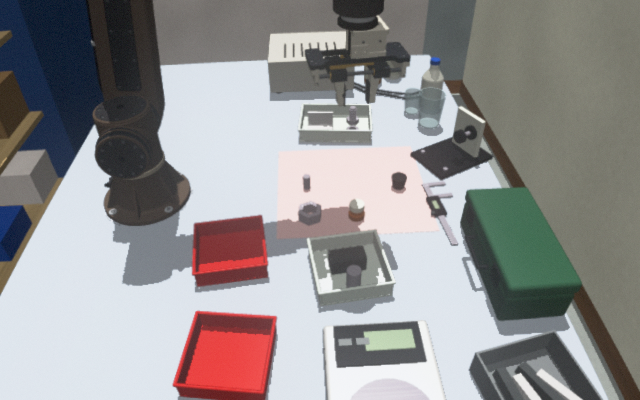

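View pics/scene21.png

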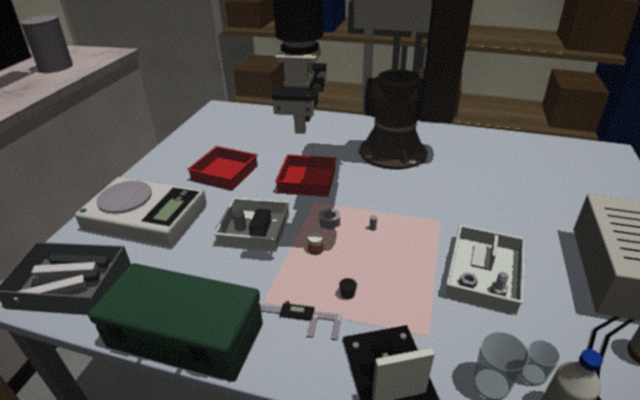

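```bash
python3 - <<'E'
from h import *
print(status.get_state()['time_s']); print(r.close_job())
E
```

```text
42.775
the job is handed in; nothing more can be done
None
```

Both kits are made up and the job was handed in at 42.8 s, with the arm clear of everything. Pieces were placed in the order you listed: angle, bolt, nut, tube, bar.

**Oblong tub:** The angle is parallel to the long walls, measured at −6.0 to −6.4° against −6.3° for the tub, with one rougher side-camera reading of −8.1°. The bolt stands on its head and the small nut lies flat. By my measurements every gap between pieces or to a wall is about 16 mm or more.

**Square tub:** The tube is at 7.1° against 6.9° for the tub, and the thick bar stands on end. Measured gaps are about 19 mm or more.

The large nut and the slim bar are where they were, within measuring error, and all pieces stood as placed in the last pictures.

**What failed or disagreed:**
- **First nut grasp:** It closed on nothing. All three cameras put the real fingertips about 25 mm above the reported TCP, so I corrected the heights and the second try held. The nut had not moved.
- **Final checks:** Partly hidden pieces read several millimetres apart between cameras (the nut by about 6 mm in the side view). One scene-view check of the tube ran into the bar and was unusable. The close wrist views right after each release were clean.

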